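Load and latch the picnic carrier

ROBOT

A 7-joint arm with a two-finger parallel gripper is mounted at the origin on the work surface. World frame = base frame: x ahead of the robot, y to its left, z up, the work surface at z = 0. Lengths are in m, angles in degrees, forces in N, time in s.
With the tool pointing down it reaches from about 0.425 to 0.875 m from the base axis. Payload 4.7 kg.
Tool frame: the origin (TCP) lies on the mounting face of the last link; the fingertips stand 182 mm ahead of it and the grasp point (between the pads) lies 164 mm ahead of it; z points along the fingers, x is the direction in which the jaws open and shut, and the axes are right-handed (so a half turn about z gives the same grasp; the last joint's range is limited). The gripper opens to 87 mm and grips with 3 to 60 N. Pads are 19 mm wide; open, the fingers measure 117 mm over their backs; the gripper's body (75 mm by 190 mm) begins 51 mm behind the grasp point.
Start: joints at [-67.947, 18.392, -4.016, 83.108, 1.295, 78.541, -3.26], TCP at [0.236, 0.606, 0.405] pointing down, gripper open.
Joint ranges: [-163.93, 163.93], [-17.29, 119.83], [-79.2, 71.16], [3.27, 140.29], [-89.18, 269.18], [5.43, 117.66], [-154.24, 154.24]. Speed limits (degrees/s): [147.25, 147.25, 180, 180, 180, 180, 180].

INTERFACE

Orientations are given as [roll, pitch, yaw] about the fixed x, y, z axes, in that order (R = Rz(yaw) Ry(pitch) Rx(roll)).
In Python, from cell import status, cams, env, outline_of, landmark_of gives the robot as it stands. The module is installed in compiled form; this text tells all that it offers.
- The arm moves only by the tool jog_arm, never from a script. Its argument "rows" is a list of rows, each a list of 7 numbers: the closure, from 0 (fully open) to 1 (shut), then the shift along the tool's x, y, z in m, then the turn, a rotation vector about the tool's x, y, z in degrees. A call has 1 to 12 rows; each row shifts and turns the commanded pose from where the row before left it, along the tool's axes as they then stand; what a row does not reach is not made up. A row lasts 1/12 s, in which the tool goes at most 41.7 mm and 7.16 degrees, less where a joint would pass 70% of its speed; a pose out of reach is approached as far as the arm can. A call with a gripper value outside its range is refused whole. The fingers move at their own pace and stop on an object; "grip_force" is the grip in N (left out, the last holds). Time passes only in rows, so rows that do not move let the fingers close. It gives the time, the measured TCP pose, the force and the opening at its end, in the units of the state.
- status.get_obs(): the state, without advancing time (a new reading comes with each control period).
- cams.read_camera(name): name is "scene" or "top"; returns (picture, depth): 384x512x3 uint8, red, green, blue; 384x512 float32, m along the optical axis (not along the pixel's ray), 0 where there is no reading.
- cams.camera_params(name): a dict with "vfov" (degrees; the focal length in pixels is half the picture's height over the tangent of half this angle, whatever the lens; pixels are square), "cx", "cy" (the principal point, pixels), "k1" (the pictures are not rectified: a ray, as slopes to the right and down, at radius r is drawn at 1 + k1 r^2 times it, then the intrinsics apply), "eye" and "attitude" of the camera in the world. Camera axes: x right, y up, looking along -z (the intrinsics and any distortion apply to the point x, -y, -z); pixel columns grow to the right and rows downward; lengths in m; the calibration is good to about 2 mm. A picture is of the moment at which its call begins. camera_params takes no time and is no camera call.
- env.sign_off(): hands the job in, once; it reports no verdict.
Trained networks look in the newest picture that a camera, given by its name, has taken for a name from the list of things; names that differ only in an ending like _2 or _b are one class to them, and where a whole thing is asked for, a point or a joint stands for the part that bears it (a point fixed in the world has none). Each returns a list of dicts, best first, with "conf" (0 to 1); they miss things now and then, are a little off and sometimes report something else, mostly with a low value. They report only what shows in the picture. A call takes as long as a camera call.
- outline_of(camera, name): "pixels" (384x512 bool, what is visible of it) and "box" ([left, top, right, bottom] in pixels, round what is visible of it).
- landmark_of(camera, name): "position" ([row, column] in pixels: a listed point, or the origin of a listed thing).
The state is a dict: "time_s": time; "qpos": joint angles; "joint_velocities": joint speeds; "effort": joint torques, N m; "tool_pos": TCP position; "tool_rot": TCP orientation; "force": force on the tool from outside, world axes, zero at the start; "wrist_torque": the same for the moment, N m; "grip_width": finger opening in m.
Only numpy, scipy, OpenCV 4.12 (cv2) and the standard library are available. Lean on these libraries where they do the work, as an engineer would, in place of code of your own. Each camera call takes 0.05 s, during which the arm holds its last target. There are 200 camera calls.

TASK

Pack the picnic carrier on the breakfast bar: first swing its latch bar out of the notch and right round to its parked place behind the carrier, then put every spice tin from the basket down into the main bay and lift the scoop off its hook into the narrow end bay. When all is in, swing the bar back over the tins until it drops fully home in its notch; leave the bottle, mug and tape where they stand.

Things in the scene. Friction and masses are not known exactly. Their poses are not given: they have to be found in the camera images.
- carrier: Open pale-wood picnic carrier fixed to the counter, 294 mm long (its y) by 132 mm (its x), walls 50 mm high and 6 mm thick, floor 6 mm thick. Origin on the counter, z up. A partition splits it into the main bay and, at its -y end, the narrow scoop bay. A steel latch bar swings over the main bay: post behind the far (+x) wall, notch at the near (-x) wall.
- main_bay (a point): Middle of the main bay's floor, 6 mm above the counter. The bay is for the tins and measures 120 mm (carrier x: -60 to 60) by 214 mm (carrier y: -105 to 108) inside, so the tins can stand in one row along y.
- scoop_bay (a point): Middle of the scoop bay's floor, 6 mm above the counter. The bay measures 120 mm (carrier x: -60 to 60) by 62 mm (carrier y: -173 to -112) inside; the scoop may stand, lean or lie in it.
- notch (a point): Bottom of the notch, 66 mm above the counter, on top of the steel keeper at the near wall (carrier x = -79, y = 0). Beside it, on the +y side, is the red cam: from the notch it rises 12 mm at 21 degrees to a crest at y = 34 mm, then falls away again to y = 66 mm.
- latch (a joint): Turn of the latch bar about its upright post, rad. 0 = locked: bar along the carrier's -x, across the main bay, down in the notch. It grows clockwise seen from above to 1.57, its stop = parked open: bar along the carrier's +y, behind the far wall. The bar can rise 35 mm on its post, sprung down (5 to 7 N). A pin under it rides over the cam between about 0.45 and 0.03 rad; elsewhere it turns level.
- latch_knob (a point): Middle of the upright round red knob on the bar: 24 mm across, standing 44 mm above the bar; the point is 19 mm below its top, 25 mm above the bar's top, 173 mm from the post's axis, 111 mm above the counter when locked and when level; on the cam's crest (0.22 rad) it is about 10 mm higher. It turns in the fingers but hardly slides up in them: lift it as it goes over the crest.
- latch_axis (a point): Point on the axis of the latch post, 111 mm above the counter, at carrier x = 78, y = 0. The post's top is 100 mm high. The bar is 22 mm wide and 12 mm thick, its underside 74 mm above the counter, the pin under it (at 155 mm from the axis) 68 mm.
- basket: Shallow brown basket fixed to the counter, 170 mm (x) by 190 mm (y), walls 30 mm high and 5 mm thick, floor 5 mm. Origin under its centre. Three or four tins stand in it.
- tin_red: Small square red spice tin with a white label and a steel lid, 36 x 36 mm and 56 mm tall (its z), about 70 g; origin at its centre. It may be absent (None from the start).
- tin_yellow: Small square yellow spice tin with a white label and a steel lid, 36 x 36 mm and 56 mm tall (its z), about 70 g; origin at its centre. It may be absent (None from the start).
- tin_green: Small square green spice tin with a white label and a steel lid, 36 x 36 mm and 56 mm tall (its z), about 70 g; origin at its centre. It may be absent (None from the start).
- tin_blue: Small square blue spice tin with a white label and a steel lid, 36 x 36 mm and 56 mm tall (its z), about 70 g; origin at its centre. It may be absent (None from the start).
- stand: Hook stand fixed to the counter: wooden base 130 x 90 x 10 mm (its centre 10 mm to +x of the origin), thin post at x = +50 mm, and on top a hook of 6 mm steel wire that runs level from the post along the stand's -x, its axis 190 mm high, to x = -30 mm, then slants up to its tip. Origin on the counter.
- hook (a point): Tip of the hook: stand x = -38 mm, 200 mm high (top of the wire 203 mm). The scoop must rise 11 to 19 mm to clear it, then move off along the stand's -x.
- scoop: Steel scoop, 108 mm long along its z, 80 g, hanging on the hook by the slot in its handle. Handle 24 mm wide (its y), 8 mm thick (its x), z = +28 to -40 mm; blade 40 mm wide, 10 mm thick (lips 16), z = -38 to -80 mm. Slot 14 mm wide, z = -3 to +23 mm, so the wire has 20 mm of play. Origin in the handle, 28 mm below its top end, 170 mm high while it hangs; z then points up.
- scoop_blade (a point): Middle of the scoop's blade, 59 mm from the scoop's origin along its -z.
- bottle: Water bottle, 60 mm across, 200 mm tall, bystander; origin under its base.
- mug: White mug, 76 mm across, 90 mm tall, bystander; origin under its base.
- tape: Yellow roll of tape lying flat, 100 mm across, 24 mm high, bystander; origin under its centre.

How it is judged:
By the outcome, as a careful person would: the job done as asked, in the order asked, and still so for the second after the job is handed in, with the robot touching nothing.
Of tin_red, tin_yellow, tin_green, tin_blue only 3 to 4 are there at a start; the rules pass over those that are not, and their reading is None.
At some moment in a run one of tin_red, tin_yellow, tin_green, tin_blue may be knocked a few centimetres aside while the robot is not near it.
Once in a run the grip may slacken for a moment while it holds something.
It also fails if it takes over 210 s, if anything falls off the work surface, if the arm or the gripper's body presses on something with over 40 N, if the wrist force passes 120 N, or if a joint passes its speed limit or range.

## Working session

There is one attempt and no reset: what is moved stays moved. The work goes in short steps, Python scripts to look and compute and a tool call to move; the robot and the scene stay as the last step left them, time stands still between calls to the robot, and variables do not carry over. Pictures are saved under pics/ and viewed, about 12 in all and at most 16, crops included, and the job is handed in when it is done.

Besides the shell and the picture viewer there is one more tool, called after ">>>" as name([rows], argument=value, ...), one row to a line, values as JSON. jog_arm: Moves the arm, as the interface text tells. Its arguments: {"type":"object","properties":{"rows":{"type":"array"},"grip_force":{"type":"number"}},"required":["rows"]}

```bash
mkdir -p pics
cat > h.py <<'E'
import numpy as np, cv2
from cell import status, cams, env, outline_of, landmark_of
from scipy.spatial.transform import Rotation as R
def att(p):
    a=np.array(p["attitude"],float)
    return a if a.shape==(3,3) else R.from_euler('xyz',a,degrees=True).as_matrix()
def ray(cam,row,col):
    p=cams.camera_params(cam); f=192/np.tan(np.radians(p["vfov"]/2))
    u=np.array([(col-p["cx"])/f,(row-p["cy"])/f]); s=u.copy()
    for _ in range(30): s=u/(1+p["k1"]*(s@s))
    d=att(p)@np.array([s[0],-s[1],-1.]); return np.array(p["eye"],float),d
def atz(cam,row,col,z):
    e,d=ray(cam,row,col); return e+d*(z-e[2])/d[2]
def atd(cam,row,col,depth):
    e,d=ray(cam,row,col); return e+d*depth
def proj(cam,P):
    p=cams.camera_params(cam); f=192/np.tan(np.radians(p["vfov"]/2))
    c=att(p).T@(np.array(P)-np.array(p["eye"])); s=np.array([c[0],-c[1]])/-c[2]
    s=s*(1+p["k1"]*(s@s)); return s[1]*f+p["cy"],s[0]*f+p["cx"]
def tri(r1,r2):
    (a,u),(b,v)=r1,r2; u=u/np.linalg.norm(u); v=v/np.linalg.norm(v)
    t=np.linalg.lstsq(np.c_[u,-v],b-a,rcond=None)[0]
    A=a+t[0]*u;B=b+t[1]*v; return (A+B)/2,np.linalg.norm(A-B)
E
python3 - <<'E'
from h import *
for c in("scene","top"):
    print(cams.camera_params(c)); im,d=cams.read_camera(c); cv2.imwrite(f"pics/{c}0.png",im[:,:,::-1])
L={}
for n in "carrier main_bay scoop_bay notch latch_knob latch_axis basket tin_red tin_yellow tin_green tin_blue stand hook scoop scoop_blade bottle mug tape".split():
    o=[]
    for c in("scene","top"):
        l=landmark_of(c,n); L[c]=l
        o.append([(np.round(q["position"],1).tolist(),round(q["conf"],2)) for q in l[:2]])
    t=""
    if L["scene"] and L["top"]:
        P,e=tri(ray("scene",*L["scene"][0]["position"]),ray("top",*L["top"][0]["position"])); t=(P.round(3),round(e,4))
    print(n,o,t)
print(status.get_obs())
E
```

```text
{'vfov': 42.657957487810364, 'cx': 256.0032170395301, 'cy': 193.2573508702771, 'k1': -0.048984411060108236, 'eye': array([1.26358426, 0.55324652, 1.05320742]), 'attitude': array([ 44.37806681,  -0.16522463, 130.07625327])}
{'vfov': 56.22052293785343, 'cx': 260.2757579858328, 'cy': 188.59391860194836, 'k1': -0.10392117058327388, 'eye': array([ 0.51833381, -0.01839666,  1.30875615]), 'attitude': array([  3.94391007,   0.46565423, -90.66894134])}
carrier [[([213.0, 261.7], 0.73)], [([211.8, 268.9], 0.78)]] (array([ 0.525, -0.041,  0.004]), np.float64(0.0037))
main_bay [[([215.4, 260.8], 0.56)], [([210.7, 269.1], 0.84)]] (array([ 0.529, -0.041, -0.004]), np.float64(0.0029))
scoop_bay [[([184.2, 229.0], 0.82), ([265.9, 354.8], 0.45)], [([214.6, 310.6], 0.56)]] (array([ 0.51 , -0.186,  0.016]), np.float64(0.0054))
notch [[([116.1, 201.5], 0.45)], [([234.5, 265.7], 0.83)]] (array([ 0.54 , -0.091,  0.348]), np.float64(0.2049))
latch_knob [[([170.7, 286.2], 0.97)], [([237.8, 267.8], 0.63)]] (array([ 0.436, -0.031,  0.112]), np.float64(0.0037))
latch_axis [[([200.4, 241.8], 0.98)], [([187.9, 2
[... 1612 characters left out ...]
065))
{'time_s': 1.9, 'qpos': array([-67.94595666,  18.3932702 ,  -4.01553886,  83.10753803,
         1.29485084,  78.54234398,  -3.25999641]), 'joint_velocities': array([ 0.03414771,  0.16028622,  0.03290777,  0.09881128,  0.01591771,
       -0.11870715,  0.10239367]), 'effort': array([ 1.48084467e-05, -4.91085577e+01, -4.03127298e-01, -3.12765384e+01,
       -6.36792672e-02,  3.36451340e-02,  3.26007057e-05]), 'tool_pos': array([0.23557027, 0.60581578, 0.40477129]), 'tool_rot': array([ 1.79997176e+02, -1.97214853e-03,  6.87541941e+01]), 'force': array([ 0.34340864, -0.74146605,  0.34079406]), 'wrist_torque': array([-0.02006866,  0.01051112,  0.01843851]), 'grip_width': 0.08679607957716372}
```

View pics/scene0.png

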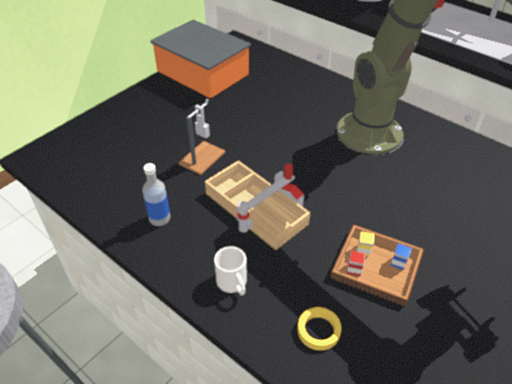

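View pics/top0.png

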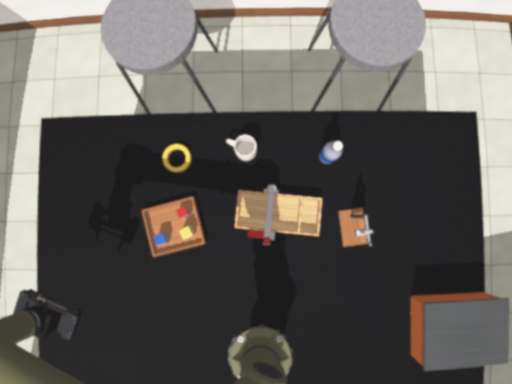

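```bash
cat >> h.py <<'E'
def cloud(c):
    im,d=cams.read_camera(c); p=cams.camera_params(c); f=192/np.tan(np.radians(p["vfov"]/2))
    K=np.array([[f,0,p["cx"]],[0,f,p["cy"]],[0,0,1]]); g=np.mgrid[0:384,0:512]
    px=np.c_[g[1].ravel(),g[0].ravel()].astype(float)
    u=np.array([((px[:,0]-p["cx"])/f),((px[:,1]-p["cy"])/f)]).T; s=u.copy()
    for _ in range(20): s=u/(1+p["k1"]*(s**2).sum(1,keepdims=True))
    D=d.ravel(); P=(np.c_[s[:,0],-s[:,1],-np.ones(len(s))]*D[:,None])@att(p).T+p["eye"]
    hsv=cv2.cvtColor(im,cv2.COLOR_RGB2HSV).reshape(-1,3).astype(int)
    return P,hsv,D>0
HUE=dict(red=(0,8),yellow=(24,34),green=(45,85),blue=(100,125))
def hm(h,n):
    a,b=HUE[n]; m=(h[:,0]>=a)&(h[:,0]<=b)
    if n=="red": m|=h[:,0]>=172
    return m&(h[:,1]>120)&(h[:,2]>60)
def tins(c):
    P,h,ok=cloud(c)
    for n in HUE:
        m=hm(h,n)&ok&(P[:,2]>.012)&(P[:,2]<.075)&(abs(P[:,0]-.5)<.2)&(P[:,1]>-.25)&(P[:,1]<.5)
        if m.sum()<5: print(c,n,m.sum()); continue
        Q=P[m]; zt=np.percentile(Q[:,2],97); T=Q[Q[:,2]>zt-.008]
        r=cv2.minAreaRect(T[:,:2].astype(np.float32)*1000)
        print(c,n,m.sum(),"ztop",zt.round(3),"n",len(T),"med",np.median(T,0).round(3),"rect",np.round(r[0]),np.round(r[1]),round(r[2],1))
E
python3 - <<'E'
from h import *
for c in("scene","top"):
    tins(c)
    P,h,ok=cloud(c)
    k=hm(h,"red")&ok&(P[:,2]>.095)&(abs(P[:,0]-.44)<.06)&(abs(P[:,1]+.03)<.06)
    t=P[k]; print(c,"knob",k.sum(),np.median(t,0).round(3),np.percentile(t[:,2],[2,98]).round(3),((t.min(0)+t.max(0))/2).round(3))
    w=ok&(abs(P[:,2]-.05)<.005)&(P[:,0]>.44)&(P[:,0]<.62)&(P[:,1]>-.24)&(P[:,1]<.13)
    r=cv2.minAreaRect(P[w][:,:2].astype(np.float32)*1000); print("walls",w.sum(),np.round(r[0],1),np.round(r[1],1),round(r[2],2))
    b=ok&(abs(P[:,2]-.08)<.012)&(P[:,0]>.45)&(P[:,0]<.64)&(abs(P[:,1]+.04)<.05)
    l=np.polyfit(P[b][:,0],P[b][:,1],1); print("bar line y=",l.round(4),np.degrees(np.arctan(l[0])).round(2),b.sum(), np.median(P[b][:,2]).round(3))
    x=ok&(P[:,2]>.088)&(P[:,2]<.11)&(P[:,0]>.56)&(P[:,0]<.66)&(abs(P[:,1]+.04)<.05); print("post",x.sum(),np.median(P[x],0).round(3))
    s=ok&(P[:,2]>.08)&(abs(P[:,0]-.45)<.12)&(abs(P[:,1]+.34)<.1)
    for z0,z1 in((.08,.1),(.1,.13),(.13,.15),(.15,.18),(.18,.197),(.197,.22)):
        q=P[s&(P[:,2]>=z0)&(P[:,2]<z1)]
        if len(q): print(z0,len(q),q.min(0).round(3),np.median(q,0).round(3),q.max(0).round(3))
    b=ok&(abs(P[:,2]-.012)<.005)&(abs(P[:,0]-.46)<.12)&(abs(P[:,1]+.34)<.12)
    r=cv2.minAreaRect(P[b][:,:2].astype(np.float32)*1000); print("standbase",b.sum(),np.round(r[0],1),np.round(r[1],1),round(r[2],2))
a=[cv2.resize(cv2.imread("pics/scene0.png")[90:180,160:320],None,fx=5,fy=5,interpolation=2)]
cv2.imwrite("pics/stand.png",a[0])
E
```

```text
scene red 334 ztop 0.074 n 94 med [0.452 0.016 0.071] rect [476. 130.] [311.  31.] 78.6
scene yellow 122 ztop 0.064 n 52 med [0.457 0.245 0.061] rect [456. 244.] [23. 37.] 88.4
scene green 0
scene blue 154 ztop 0.066 n 119 med [0.433 0.347 0.062] rect [433. 347.] [34. 33.] 14.1
scene knob 103 [ 0.437 -0.023  0.119] [0.096 0.133] [ 0.434 -0.026  0.115]
walls 717 [528.2 -68.9] [302.5 172.5] 89.48
bar line y= [-0.1183  0.0302] -6.75 454 0.084
post 111 [ 0.604 -0.041  0.098]
0.08 54 [ 0.444 -0.359  0.08 ] [ 0.463 -0.331  0.094] [ 0.514 -0.32   0.1  ]
0.1 148 [ 0.438 -0.36   0.1  ] [ 0.461 -0.333  0.116] [ 0.514 -0.319  0.13 ]
0.13 76 [ 0.442 -0.36   0.13 ] [ 0.46  -0.333  0.138] [ 0.516 -0.321  0.149]
0.15 100 [ 0.452 -0.356  0.15 ] [ 0.461 -0.334  0.164] [ 0.514 -0.325  0.18 ]
0.18 92 [ 0.419 -0.355  0.18 ] [ 0.464 -0.337  0.191] [ 0.515 -0.325  0.197]
0.197 21 [ 0.417 -0.353  0.197] [ 0.457 -0.342  0.2  ] [ 0.462 -0.329  0.205]
standbase 644 [ 480.6 -329.3] [217.7 170.5] 88.62
top red 184 ztop 0.074 n 71 med [0.448 0.017 0.071] rect [450.   9.] [53. 26.] 83.6
top yellow 68 ztop 0.066 n
[... 163 characters left out ...]
nob 35 [ 0.431 -0.027  0.128] [0.124 0.134] [ 0.43  -0.028  0.129]
walls 440 [520.8 -71.6] [294.7 132.4] 83.71
bar line y= [-0.1898  0.0624] -10.75 297 0.085
post 70 [ 0.6   -0.046  0.099]
0.08 15 [ 0.441 -0.345  0.081] [ 0.461 -0.331  0.093] [ 0.512 -0.324  0.099]
0.1 41 [ 0.442 -0.356  0.101] [ 0.459 -0.331  0.121] [ 0.512 -0.323  0.13 ]
0.13 36 [ 0.443 -0.358  0.13 ] [ 0.453 -0.332  0.134] [ 0.512 -0.325  0.148]
0.15 24 [ 0.451 -0.355  0.151] [ 0.499 -0.333  0.166] [ 0.512 -0.33   0.18 ]
0.18 68 [ 0.425 -0.349  0.183] [ 0.476 -0.341  0.192] [ 0.512 -0.331  0.197]
0.197 19 [ 0.419 -0.352  0.197] [ 0.453 -0.344  0.199] [ 0.459 -0.332  0.203]
standbase 660 [ 456.9 -359.2] [212.1 164.2] 13.54
```

View pics/stand.png

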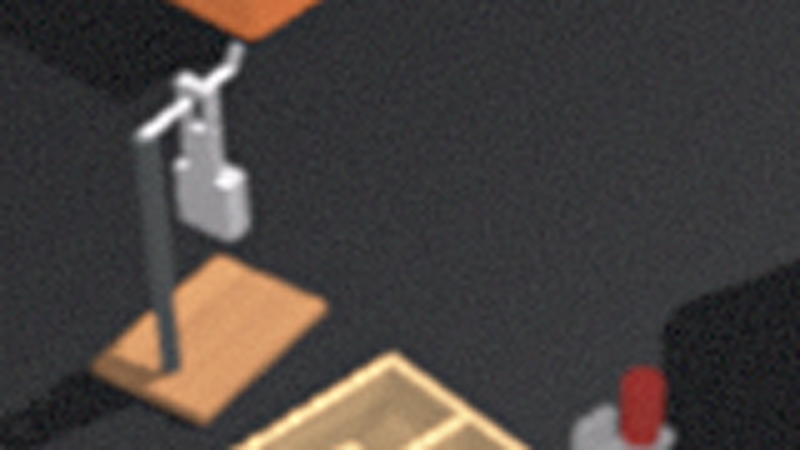

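>>> jog_arm([
  [0, 0, 0, 0, 0, 0, -5],
  [0, 0, 0, 0, 0, 0, -5],
  [0, 0, 0, 0, 0, 0, -5],
  [0, -0.0338, 0.0146, 0.0025, 0, 0, 0],
  [0, -0.0338, 0.0146, 0.0025, 0, 0, 0],
  [0, -0.0338, 0.0146, 0.0025, 0, 0, 0],
  [0, -0.0338, 0.0146, 0.0025, 0, 0, 0],
  [0, -0.0338, 0.0146, 0.0025, 0, 0, 0],
  [0, -0.0338, 0.0146, 0.0025, 0, 0, 0],
  [0, -0.0338, 0.0146, 0.0025, 0, 0, 0],
  [0, -0.0338, 0.0146, 0.0025, 0, 0, 0],
  [0, -0.0338, 0.0146, 0.0025, 0, 0, 0],
])

```text
time_s: 3.1
tool_pos: [0.3333, 0.2873, 0.3824]
tool_rot: [180.0, -0.0, 83.8]
force: [0.9, 0.4, -0.4]
grip_width: 0.087
```

>>> jog_arm([
  [0, -0.0338, 0.0146, 0.0025, 0, 0, 0],
  [0, -0.0338, 0.0146, 0.0025, 0, 0, 0],
  [0, -0.0338, 0.0146, 0.0025, 0, 0, 0],
  [0, -0.0338, 0.0146, 0.0025, 0, 0, 0],
  [0, -0.0338, 0.0146, 0.0025, 0, 0, 0],
  [0, -0.0338, 0.0146, 0.0025, 0, 0, 0],
  [0, -0.0338, 0.0146, 0.0025, 0, 0, 0],
  [0, -0.0338, 0.0146, 0.0025, 0, 0, 0],
  [0, -0.0338, 0.0146, 0.0025, 0, 0, 0],
  [0, 0, 0, 0, 0, 0, 0],
  [0, 0, 0, 0, 0, 0, 0],
  [0, 0, 0, 0, 0, 0, 0],
])

```text
time_s: 4.1
tool_pos: [0.4305, -0.0271, 0.3598]
tool_rot: [-180.0, -0.0, 83.8]
force: [-0.5, 0.8, -0.1]
grip_width: 0.0869
```

```bash
cat >> h.py <<'E'
def go(x,y,z,yaw=None):
    "grasp-point target -> pending turn about tool z, then shift in tool axes after that turn (tool vertical)"
    o=status.get_obs(); M=R.from_euler('xyz',o["tool_rot"],degrees=True).as_matrix()
    y0=np.degrees(np.arctan2(M[1,0],M[0,0])); yaw=y0 if yaw is None else yaw
    g=np.array(o["tool_pos"])+.164*M[:,2]; t=R.from_euler('xyz',[180,0,yaw],degrees=True).as_matrix()
    print("t",round(o["time_s"],2),"grasp",g.round(4),"rot",np.round(o["tool_rot"],2),"turn",round(y0-yaw,2),"shift",(t.T@(np.array([x,y,z])-g)).round(4),"w",round(o["grip_width"],4),"F",np.round(o["force"],1),"q",np.round(o["qpos"],0))
E
python3 -c "
from h import *
go(.431,-.028,.113,83.7)
for c in('scene','top'): tins(c)
for n in ('scoop','hook','scoop_blade','stand'):
  for c in ('scene','top'):
    l=landmark_of(c,n); print(n,c,[(np.round(q['position'],1),q['conf']) for q in l[:2]])
"
```

```text
t 4.1 grasp [ 0.4305 -0.027   0.1958] rot [-1.800e+02 -4.000e-02  8.375e+01] turn 0.05 shift [-0.001   0.0006  0.0828] w 0.0869 F [-0.5  0.8 -0.1] q [-33.  -9.  31. 117.   5.  71.  79.]
scene red 294 ztop 0.074 n 65 med [ 0.453 -0.003  0.071] rect [450.   6.] [61. 28.] 82.6
scene yellow 187 ztop 0.063 n 62 med [0.458 0.245 0.06 ] rect [455. 246.] [36. 24.] 5.6
scene green 0
scene blue 158 ztop 0.065 n 123 med [0.434 0.346 0.062] rect [433. 347.] [35. 34.] 10.8
top red 123 ztop 0.073 n 12 med [0.461 0.004 0.072] rect [488. 124.] [288.   5.] 77.2
top yellow 139 ztop 0.064 n 63 med [0.457 0.254 0.061] rect [457. 254.] [27. 30.] 28.4
top green 0
top blue 76 ztop 0.066 n 68 med [0.432 0.346 0.06 ] rect [555.  54.] [ 30. 667.] 22.8
scoop scene [(array([114.8, 197.8]), 0.7), (array([254.8, 400.6]), 0.21)]
scoop top [(array([234.7, 364.9]), 0.56)]
hook scene [(array([100.9, 209.4]), 0.87), (array([155.8, 204.5]), 0.23)]
hook top [(array([243.3, 371.3]), 0.85)]
scoop_blade scene [(array([128.1, 200.7]), 0.59), (array([267. , 378.4]), 0.45)]
scoop_blade top [(array([229.5, 362.6]), 0.49)]
stand scene [(array([156.5, 206.3]), 0.9)]
stand top [(array([228.9, 360.2]), 0.69), (array([231.7, 349.3]), 0.55)]
```

>>> jog_arm([
  [0, -0.001, 0, 0.03, 0, 0, 0],
  [0, 0, 0, 0.03, 0, 0, 0],
  [0, 0, 0, 0.023, 0, 0, 0],
  [0, 0, 0, 0, 0, 0, 0],
  [1, 0, 0, 0, 0, 0, 0],
  [1, 0, 0, 0, 0, 0, 0],
  [1, 0, 0, 0, 0, 0, 0],
  [1, 0, 0, 0, 0, 0, 0],
  [1, 0, 0, 0, 0, 0, 0],
  [1, 0, 0, 0, 0, 0, 0],
  [1, 0, 0, 0, 0, 0, 0],
  [1, 0, 0, 0, 0, 0, 0],
], grip_force=40)

```text
time_s: 5.6
tool_pos: [0.4306, -0.0285, 0.277]
tool_rot: [180.0, -0.0, 83.8]
force: [0.0, 0.1, -0.5]
grip_width: 0.0416
```

>>> jog_arm([
  [1, 0, 0, 0, 0, 0, 0],
  [1, 0, 0, 0, 0, 0, 0],
  [1, 0, 0, 0, 0, 0, 0],
  [1, 0, 0, 0, 0, 0, 0],
  [1, 0, 0, 0, 0, 0, 0],
  [1, 0, 0, 0, 0, 0, 0],
  [1, 0, 0, 0, 0, 0, 0],
  [1, 0, 0, 0, 0, 0, 0],
])

```text
time_s: 6.27
tool_pos: [0.4305, -0.0282, 0.2768]
tool_rot: [-180.0, -0.0, 83.8]
force: [0.3, 2.9, 0.2]
grip_width: 0.023
```

>>> jog_arm([
  [1, 0, 0, -0.005, 0, 0, 0],
  [1, 0, 0, -0.005, 0, 0, 0],
  [1, 0, 0, -0.004, 0, 0, 0],
  [1, 0.00754, 0.00016, 0, 0, 0, 2.5],
  [1, 0.00754, 0.00016, 0, 0, 0, 2.5],
  [1, 0.01508, 0.00066, 0, 0, 0, 5],
  [1, 0.01508, 0.00066, 0, 0, 0, 5],
  [1, 0.01508, 0.00066, 0, 0, 0, 5],
  [1, 0.01508, 0.00066, 0, 0, 0, 5],
  [1, 0.01508, 0.00066, 0, 0, 0, 5],
  [1, 0.01508, 0.00066, 0.004, 0, 0, 5],
])

```text
time_s: 7.18
tool_pos: [0.4723, 0.0665, 0.2869]
tool_rot: [-180.0, 0.1, 48.5]
force: [0.5, -0.6, -5.1]
grip_width: 0.023
```

```bash
python3 -c "
from h import *
a=np.radians(6.3);X=np.array([np.cos(a),-np.sin(a)]);Y=np.array([np.sin(a),np.cos(a)]);A=np.array([.6019,-.0479]);th=np.radians(35)
g=A-.173*np.cos(th)*X+.173*np.sin(th)*Y
go(g[0],g[1],.113,83.7-35)
"
```

```text
t 7.18 grasp [0.472  0.0663 0.1229] rot [-1.7999e+02  1.2000e-01  4.8520e+01] turn -0.18 shift [-0.     -0.0001  0.0099] w 0.023 F [ 0.5 -0.6 -5.1] q [-37.   3.  27. 116.  -1.  62.  39.]
```

>>> jog_arm([
  [1, 0.01508, 0.00066, 0.005, 0, 0, 5],
  [1, 0.01508, 0.00066, 0.005, 0, 0, 5],
  [1, 0.01508, 0.00066, 0, 0, 0, 5],
  [1, 0.01508, 0.00066, 0, 0, 0, 5],
  [1, 0.01508, 0.00066, 0, 0, 0, 5],
  [1, 0.01508, 0.00066, 0, 0, 0, 5],
  [1, 0.01508, 0.00066, 0, 0, 0, 5],
  [1, 0.01508, 0.00066, 0, 0, 0, 5],
  [1, 0.01508, 0.00066, 0, 0, 0, 5],
  [1, 0.01508, 0.00066, 0, 0, 0, 5],
  [1, 0.01508, 0.00066, 0, 0, 0, 5],
  [1, 0, 0, 0, 0, 0, 0],
])

```text
time_s: 8.18
tool_pos: [0.6215, 0.1248, 0.2765]
tool_rot: [179.9, 0.3, -6.4]
force: [-4.1, 2.1, 2.7]
grip_width: 0.0232
```

```bash
python3 -c "
from h import *
a=np.radians(6.3);X=np.array([np.cos(a),-np.sin(a)]);Y=np.array([np.sin(a),np.cos(a)]);A=np.array([.6019,-.0479]);th=np.radians(90)
g=A-.173*np.cos(th)*X+.173*np.sin(th)*Y
go(g[0],g[1],.113,83.7-90)
"
```

```text
t 8.18 grasp [0.6207 0.1247 0.1125] rot [179.91   0.27  -6.38] turn -0.08 shift [ 0.0002  0.0006 -0.0005] w 0.0232 F [-4.1  2.1  2.7] q [-39.  24.  31.  95. -13.  65. -10.]
```

>>> jog_arm([
  [1, 0.002, 0, 0, 0, 0, 0],
  [1, 0, 0, 0, 0, 0, 0],
  [0, 0, 0, 0, 0, 0, 0],
  [0, 0, 0, 0, 0, 0, 0],
  [0, 0, 0, 0, 0, 0, 0],
  [0, 0, 0, 0, 0, 0, 0],
  [0, 0, 0, 0, 0, 0, 0],
  [0, 0, 0, -0.03, 0, 0, 0],
  [0, 0, 0, -0.04, 0, 0, 0],
  [0, 0, 0, -0.03, 0, 0, 0],
  [0, -0.04, 0, 0, 0, 0, 0],
  [0, -0.04, 0, 0, 0, 0, 0],
])

```text
time_s: 9.18
tool_pos: [0.5451, 0.1321, 0.3792]
tool_rot: [-180.0, -0.3, -6.4]
force: [-0.2, 1.2, -0.2]
grip_width: 0.0812
```

```bash
cat >> h.py <<'E'
def clusters(c,box,zlo=.053,zhi=.075,show=True):
    P,h,ok=cloud(c); x0,x1,y0,y1=box
    m=ok&(P[:,2]>zlo)&(P[:,2]<zhi)&(P[:,0]>x0)&(P[:,0]<x1)&(P[:,1]>y0)&(P[:,1]<y1)
    n,l=cv2.connectedComponents(m.reshape(384,512).astype(np.uint8)); l=l.ravel()
    for i in range(1,n):
        k=l==i
        if k.sum()<12: continue
        r=cv2.minAreaRect(P[k][:,:2].astype(np.float32)*1000)
        col={q:int((hm(h,q)&k).sum()) for q in HUE}
        print(c,max(col,key=col.get),int(k.sum()),"z",np.percentile(P[k][:,2],[50,95]).round(3),"mean",P[k].mean(0).round(3)[:2],"rect",np.round(r[0]),np.round(r[1]),round(r[2],1))
E
python3 - <<'E'
from h import *
go(.45,.3,.2)
for c in("scene","top"):
    clusters(c,(.35,.6,.18,.45))
    P,h,ok=cloud(c)
    w=ok&(abs(P[:,2]-.03)<.004)&(P[:,0]>.35)&(P[:,0]<.6)&(P[:,1]>.18)&(P[:,1]<.45)
    r=cv2.minAreaRect(P[w][:,:2].astype(np.float32)*1000); print("basket",np.round(r[0],1),np.round(r[1],1),round(r[2],2))
im,_=cams.read_camera("scene"); b=cv2.resize(im[210:310,320:440,::-1],None,fx=6,fy=6,interpolation=2)
cv2.imwrite("pics/bask.png",b)
E
```

```text
t 9.18 grasp [0.5461 0.132  0.2152] rot [-180.     -0.35   -6.4 ] turn 0.0 shift [-0.1142 -0.1562  0.0152] w 0.0812 F [-0.2  1.2 -0.2] q [-46.   9.  32.  99.  -5.  73. -19.]
scene yellow 177 z [0.06  0.063] mean [0.459 0.255] rect [456. 254.] [41. 37.] 28.4
scene blue 185 z [0.061 0.065] mean [0.435 0.348] rect [433. 347.] [40. 37.] 15.2
scene red 190 z [0.06  0.064] mean [0.529 0.269] rect [528. 269.] [38. 37.] 26.1
basket [476.2 306. ] [183.6 196.3] 14.34
top blue 108 z [0.06  0.064] mean [0.432 0.344] rect [431. 345.] [37. 37.] 15.6
basket [461.4 357.4] [177.4  94.1] 14.86
```

View pics/bask.png

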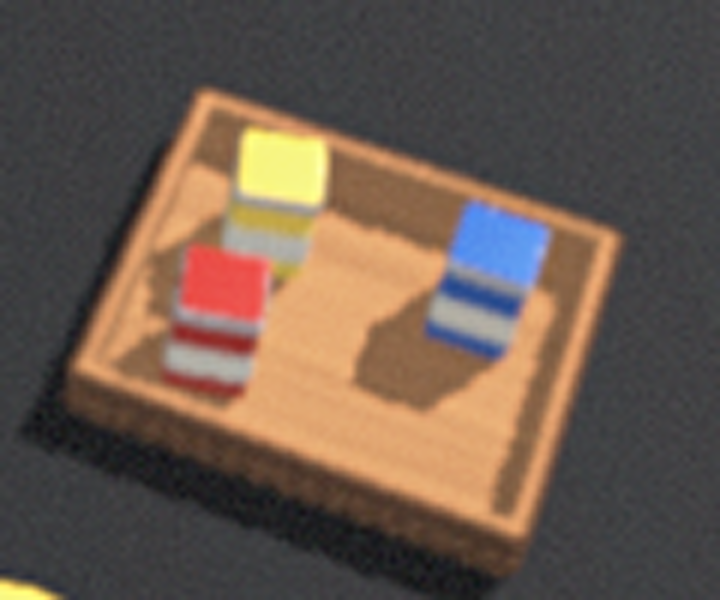

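```bash
python3 -c "
from h import *
go(.528,.269,.12,116)"
```

```text
t 9.43 grasp [0.5443 0.1331 0.2134] rot [-1.7995e+02 -1.0000e-01 -6.2200e+00] turn -122.22 shift [0.1293 0.0449 0.0934] w 0.0866 F [ 0.9 -0.1  0.4] q [-46.   9.  32.  99.  -5.  73. -18.]
```

>>> jog_arm([
  [0, 0, 0, 0, 0, 0, -7],
  [0, 0, 0, 0, 0, 0, -7],
  [0, 0, 0, 0, 0, 0, -7],
  [0, 0, 0, 0, 0, 0, -7],
  [0, 0, 0, 0, 0, 0, -7],
  [0, 0, 0, 0, 0, 0, -7],
  [0, 0, 0, 0, 0, 0, -7],
  [0, 0, 0, 0, 0, 0, -7],
  [0, 0, 0, 0, 0, 0, -7],
  [0, 0, 0, 0, 0, 0, -7],
  [0, 0, 0, 0, 0, 0, -7],
  [0, 0, 0, 0, 0, 0, -7],
])

```text
time_s: 10.43
tool_pos: [0.5453, 0.1326, 0.3768]
tool_rot: [179.9, 0.0, 78.0]
force: [0.2, -0.7, 0.2]
grip_width: 0.0869
```

>>> jog_arm([
  [0, 0, 0, 0, 0, 0, -7],
  [0, 0, 0, 0, 0, 0, -7],
  [0, 0, 0, 0, 0, 0, -7],
  [0, 0, 0, 0, 0, 0, -7],
  [0, 0, 0, 0, 0, 0, -7],
  [0, 0, 0, 0, 0, 0, -3.2],
  [0, 0.032, 0.011, 0.023, 0, 0, 0],
  [0, 0.032, 0.011, 0.023, 0, 0, 0],
  [0, 0.032, 0.011, 0.023, 0, 0, 0],
  [0, 0.032, 0.011, 0.023, 0, 0, 0],
  [0, 0, 0, 0, 0, 0, 0],
  [0, 0, 0, 0, 0, 0, 0],
])

```text
time_s: 11.43
tool_pos: [0.5272, 0.2698, 0.2824]
tool_rot: [-179.8, 0.0, 116.2]
force: [0.9, -1.2, 0.6]
grip_width: 0.0869
```

```bash
python3 -c "
from h import *
go(.528,.269,.05,116)
clusters('scene',(.35,.6,.18,.45));clusters('top',(.35,.6,.18,.45))"
```

```text
t 11.43 grasp [0.5268 0.2694 0.1184] rot [-1.7981e+02  5.0000e-02  1.1619e+02] turn 0.19 shift [-0.0009  0.0009  0.0684] w 0.0869 F [ 0.9 -1.2  0.6] q [-44.  17.  17. 101.  -5.  64.  91.]
scene yellow 16 z [0.061 0.064] mean [0.443 0.247] rect [444. 246.] [ 8. 34.] 25.6
scene yellow 109 z [0.06  0.064] mean [0.466 0.258] rect [464. 257.] [25. 39.] 23.4
scene blue 168 z [0.061 0.064] mean [0.436 0.349] rect [432. 347.] [40. 36.] 14.4
scene red 191 z [0.06  0.063] mean [0.529 0.269] rect [527. 269.] [39. 37.] 26.6
top yellow 115 z [0.06  0.064] mean [0.455 0.253] rect [454. 253.] [36. 38.] 25.5
```

Descend and grip the red tin.

>>> jog_arm([
  [0, -0.001, 0, 0.03, 0, 0, 0],
  [0, 0, 0, 0.03, 0, 0, 0],
  [0, 0, 0, 0.008, 0, 0, 0],
  [0.7, 0, 0, 0, 0, 0, 0],
  [0.7, 0, 0, 0, 0, 0, 0],
  [0.7, 0, 0, 0, 0, 0, 0],
  [0.7, 0, 0, 0, 0, 0, 0],
  [0.7, 0, 0, 0, 0, 0, 0],
  [0.7, 0, 0, 0, 0, 0, 0],
  [0.7, 0, 0, 0, 0, 0, 0],
  [0.7, 0, 0, 0, 0, 0, 0],
  [0.7, 0, 0, 0, 0, 0, 0],
], grip_force=25)

```text
time_s: 12.53
tool_pos: [0.5277, 0.2669, 0.217]
tool_rot: [180.0, -0.0, 116.0]
force: [0.3, -0.4, 1.8]
grip_width: 0.0356
```

>>> jog_arm([
  [0.8, 0, 0, 0, 0, 0, 0],
  [0.8, 0, 0, 0, 0, 0, 0],
  [0.8, 0, 0, 0, 0, 0, 0],
  [0.8, 0, 0, 0, 0, 0, 0],
  [0.8, 0, 0, -0.02, 0, 0, 0],
  [0.8, 0, 0, -0.03, 0, 0, 0],
  [0.8, 0, 0, -0.03, 0, 0, 0],
  [0.8, 0, 0, -0.02, 0, 0, 0],
  [0.8, 0, 0, 0, 0, 0, 0],
])

```text
time_s: 13.28
tool_pos: [0.5294, 0.2666, 0.3215]
tool_rot: [179.5, -0.0, 115.9]
force: [0.7, 0.2, -0.5]
grip_width: 0.036
```

```bash
python3 -c "
from h import *
go(.5176,-.1009,.15,83.7)"
```

```text
t 13.28 grasp [0.5306 0.2673 0.1575] rot [ 1.7954e+02 -2.0000e-02  1.1592e+02] turn 32.22 shift [-0.3674  0.0275  0.0075] w 0.036 F [ 0.7  0.2 -0.5] q [-45.  15.  18.  99.  -5.  67.  90.]
```

>>> jog_arm([
  [0.8, 0, 0, 0, 0, 0, 6.44],
  [0.8, 0, 0, 0, 0, 0, 6.44],
  [0.8, 0, 0, 0, 0, 0, 6.44],
  [0.8, 0, 0, 0, 0, 0, 6.44],
  [0.8, 0, 0, 0, 0, 0, 6.44],
  [0.8, -0.02, 0.0025, 0, 0, 0, 0],
  [0.8, -0.035, 0.0025, 0, 0, 0, 0],
  [0.8, -0.04, 0.0025, 0, 0, 0, 0],
  [0.8, -0.04, 0.0025, 0, 0, 0, 0],
  [0.8, -0.04, 0.0025, 0, 0, 0, 0],
  [0.8, -0.04, 0.0025, 0, 0, 0, 0],
  [0.8, -0.04, 0.0025, 0, 0, 0, 0],
])

```text
time_s: 14.28
tool_pos: [0.5164, 0.009, 0.3156]
tool_rot: [-179.9, 0.0, 83.8]
force: [0.4, 0.0, -0.4]
grip_width: 0.0358
```

>>> jog_arm([
  [0.8, -0.04, 0.0025, 0, 0, 0, 0],
  [0.8, -0.04, 0.0025, 0, 0, 0, 0],
  [0.8, -0.022, 0.0025, 0, 0, 0, 0],
  [0.8, -0.01, 0.0025, 0, 0, 0, 0],
  [0.8, 0, 0, 0, 0, 0, 0],
  [0.8, 0, 0, 0, 0, 0, 0],
  [0.8, 0, 0, 0, 0, 0, 0],
])

```text
time_s: 14.87
tool_pos: [0.5154, -0.0989, 0.3161]
tool_rot: [-179.9, -0.0, 83.9]
force: [0.7, 0.6, -1.4]
grip_width: 0.0359
```

Run:
```python
from h import *
go(.5176,-.1009,.055,83.7)
for c in ("scene","top"):
    P,h,ok=cloud(c); m=hm(h,"red")&ok&(P[:,1]<-.06)&(P[:,1]>-.15)&(P[:,0]>.48)&(P[:,0]<.56)
    if m.sum(): print(c,m.sum(),P[m].min(0).round(3),P[m].max(0).round(3))
clusters('scene',(.35,.6,.18,.45));clusters('top',(.35,.6,.18,.45))
```

```text
t 14.87 grasp [ 0.5153 -0.0988  0.1521] rot [-1.7994e+02 -4.0000e-02  8.3930e+01] turn 0.23 shift [-0.0019  0.0025  0.0971] w 0.0359 F [ 0.7  0.6 -1.4] q [-26.   7.  37. 108.  -5.  66.  96.]
scene 102 [ 0.498 -0.12   0.105] [ 0.558 -0.068  0.211]
scene yellow 173 z [0.06  0.064] mean [0.459 0.255] rect [456. 253.] [41. 37.] 28.9
scene blue 182 z [0.061 0.065] mean [0.435 0.348] rect [435. 347.] [42. 36.] 14.4
top yellow 114 z [0.06  0.064] mean [0.455 0.253] rect [455. 253.] [36. 36.] 26.0
top blue 105 z [0.06  0.064] mean [0.432 0.344] rect [431. 345.] [36. 38.] 13.4
```

>>> jog_arm([
  [0.8, -0.002, 0.0025, 0.02, 0, 0, 0],
  [0.8, 0, 0, 0.03, 0, 0, 0],
  [0.8, 0, 0, 0.025, 0, 0, 0],
  [0.8, 0, 0, 0.014, 0, 0, 0],
  [0.8, 0, 0, 0.0085, 0, 0, 0],
  [0.8, 0, 0, 0, 0, 0, 0],
  [0.44, 0, 0, 0, 0, 0, 0],
  [0.44, 0, 0, 0, 0, 0, 0],
  [0.44, 0, 0, 0, 0, 0, 0],
  [0.44, 0, 0, 0, 0, 0, 0],
])

```text
time_s: 15.9
tool_pos: [0.5178, -0.1034, 0.2199]
tool_rot: [179.9, -0.0, 83.8]
force: [-0.4, -0.8, 0.1]
grip_width: 0.0477
```

>>> jog_arm([
  [0.44, 0, 0, -0.02, 0, 0, 0],
  [0.44, 0, 0, -0.03, 0, 0, 0],
  [0.2, 0, 0, -0.03, 0, 0, 0],
  [0, 0, 0, -0.02, 0, 0, 0],
  [0, 0, 0, 0, 0, 0, 0],
])

```text
time_s: 16.32
tool_pos: [0.5191, -0.1043, 0.3243]
tool_rot: [179.5, -0.1, 83.7]
force: [0.8, -0.6, 0.1]
grip_width: 0.0613
```

Run:
```python
from h import *
go(.456,.2535,.12,117)
clusters('scene',(.46,.58,-.2,.08),.057)
```

```text
t 16.32 grasp [ 0.5206 -0.1042  0.1603] rot [ 1.7949e+02 -9.0000e-02  8.3750e+01] turn -33.25 shift [0.348  0.1048 0.0403] w 0.0613 F [ 0.8 -0.6  0.1] q [-26.   7.  37. 108.  -5.  66.  97.]
scene red 121 z [0.061 0.065] mean [ 0.517 -0.1  ] rect [ 517. -101.] [39. 40.] 84.4
scene red 76 z [0.065 0.074] mean [0.463 0.01 ] rect [464.   5.] [62.  9.] 89.9
```

>>> jog_arm([
  [0, 0, 0, 0, 0, 0, -6.65],
  [0, 0, 0, 0, 0, 0, -6.65],
  [0, 0, 0, 0, 0, 0, -6.65],
  [0, 0, 0, 0, 0, 0, -6.65],
  [0, 0, 0, 0, 0, 0, -6.65],
  [0, 0.0348, 0.0105, 0, 0, 0, 0],
  [0, 0.0348, 0.0105, 0, 0, 0, 0],
  [0, 0.0348, 0.0105, 0, 0, 0, 0],
  [0, 0.0348, 0.0105, 0, 0, 0, 0],
  [0, 0.0348, 0.0105, 0, 0, 0, 0],
  [0, 0.0348, 0.0105, 0, 0, 0, 0],
  [0, 0.0348, 0.0105, 0, 0, 0, 0],
])

```text
time_s: 17.37
tool_pos: [0.4712, 0.1484, 0.3182]
tool_rot: [-179.9, -0.0, 117.0]
force: [0.2, -0.3, 0.7]
grip_width: 0.0868
```

>>> jog_arm([
  [0, 0.0348, 0.0105, 0.01, 0, 0, 0],
  [0, 0.0348, 0.0105, 0.01, 0, 0, 0],
  [0, 0.0348, 0.0105, 0.02, 0, 0, 0],
  [0, 0, 0, 0, 0, 0, 0],
  [0, 0, 0, 0, 0, 0, 0],
  [0, 0, 0, 0, 0, 0, 0],
])

```text
time_s: 17.87
tool_pos: [0.4528, 0.2536, 0.2782]
tool_rot: [-179.9, 0.1, 117.0]
force: [0.1, -0.2, 0.4]
grip_width: 0.0871
```

Run:
```python
from h import *
go(.456,.2535,.05,117)
clusters('scene',(.35,.6,.18,.45));clusters('top',(.35,.6,.18,.45))
```

```text
t 17.87 grasp [0.4525 0.2533 0.1142] rot [-1.7988e+02  6.0000e-02  1.1702e+02] turn 0.02 shift [-0.0014  0.0032  0.0642] w 0.0871 F [ 0.1 -0.2  0.4] q [-47.   8.  16. 111.  -3.  61.  87.]
scene yellow 170 z [0.06  0.063] mean [0.459 0.254] rect [458. 254.] [41. 36.] 29.8
scene blue 182 z [0.061 0.065] mean [0.435 0.348] rect [433. 347.] [39. 36.] 13.0
```

>>> jog_arm([
  [0, -0.001, 0.003, 0.03, 0, 0, -1],
  [0, 0, 0, 0.024, 0, 0, 0],
  [0, 0, 0, 0.01, 0, 0, 0],
  [0.8, 0, 0, 0, 0, 0, 0],
  [0.8, 0, 0, 0, 0, 0, 0],
  [0.8, 0, 0, 0, 0, 0, 0],
  [0.8, 0, 0, 0, 0, 0, 0],
  [0.8, 0, 0, 0, 0, 0, 0],
  [0.8, 0, 0, 0, 0, 0, 0],
  [0.8, 0, 0, 0, 0, 0, 0],
  [0.8, 0, 0, 0, 0, 0, 0],
  [0.8, 0, 0, 0, 0, 0, 0],
])

```text
time_s: 18.97
tool_pos: [0.4561, 0.2547, 0.2154]
tool_rot: [180.0, -0.0, 118.0]
force: [-0.8, 0.8, 1.1]
grip_width: 0.0358
```

>>> jog_arm([
  [0.8, 0, 0, 0, 0, 0, 0],
  [0.8, 0, 0, 0, 0, 0, 0],
  [0.8, 0, 0, 0, 0, 0, 0],
  [0.8, 0, 0, -0.02, 0, 0, 0],
  [0.8, 0, 0, -0.03, 0, 0, 0],
  [0.8, 0, 0, -0.03, 0, 0, 0],
  [0.8, 0, 0, -0.02, 0, 0, 0],
  [0.8, 0, 0, 0, 0, 0, 0],
  [0.8, 0, 0, 0, 0, 0, 0],
  [0.8, 0, 0, 0, 0, 0, 0],
])

```text
time_s: 19.8
tool_pos: [0.4556, 0.2544, 0.3141]
tool_rot: [-179.9, 0.0, 118.0]
force: [-1.1, 0.2, -0.7]
grip_width: 0.0357
```

Run:
```python
from h import *
go(.5245,-.0383,.15,83.7)
```

```text
t 19.8 grasp [0.4554 0.2543 0.1501] rot [-1.7990e+02  1.0000e-02  1.1801e+02] turn 34.31 shift [-2.832e-01  1.008e-01  1.000e-04] w 0.0357 F [-1.1  0.2 -0.7] q [-47.   7.  16. 108.  -2.  65.  88.]
```

>>> jog_arm([
  [0.8, 0, 0, 0, 0, 0, 6.86],
  [0.8, 0, 0, 0, 0, 0, 6.86],
  [0.8, 0, 0, 0, 0, 0, 6.86],
  [0.8, 0, 0, 0, 0, 0, 6.86],
  [0.8, 0, 0, 0, 0, 0, 6.86],
  [0.8, -0.0283, 0.0101, 0, 0, 0, 0],
  [0.8, -0.0283, 0.0101, 0, 0, 0, 0],
  [0.8, -0.0283, 0.0101, 0, 0, 0, 0],
  [0.8, -0.0283, 0.0101, 0, 0, 0, 0],
  [0.8, -0.0283, 0.0101, 0, 0, 0, 0],
  [0.8, -0.0283, 0.0101, 0, 0, 0, 0],
  [0.8, -0.0283, 0.0101, 0, 0, 0, 0],
])

```text
time_s: 20.8
tool_pos: [0.504, 0.0485, 0.3134]
tool_rot: [-179.8, 0.1, 83.7]
force: [0.8, 0.5, 0.0]
grip_width: 0.0358
```

>>> jog_arm([
  [0.8, -0.0283, 0.0101, 0, 0, 0, 0],
  [0.8, -0.0283, 0.0101, 0, 0, 0, 0],
  [0.8, -0.0283, 0.0101, 0, 0, 0, 0],
  [0.8, 0, 0, 0, 0, 0, 0],
  [0.8, 0, 0, 0, 0, 0, 0],
  [0.8, 0, 0, 0, 0, 0, 0],
  [0.8, 0, 0, 0, 0, 0, 0],
])

```text
time_s: 21.38
tool_pos: [0.5251, -0.0363, 0.3142]
tool_rot: [-179.9, -0.0, 83.8]
force: [0.9, 0.0, 0.1]
grip_width: 0.036
```

Run:
```python
from h import *
go(.5245,-.0383,.053,83.7)
clusters('scene',(.35,.6,.18,.45));clusters('top',(.35,.6,.18,.45))
P,h,ok=cloud("scene"); m=hm(h,"yellow")&ok&(abs(P[:,1]+.04)<.05)&(P[:,0]>.48)&(P[:,0]<.57)
print(m.sum(),np.percentile(P[m],[2,50,98],axis=0).round(3))
```

```text
t 21.38 grasp [ 0.5248 -0.0362  0.1502] rot [-1.7989e+02 -1.0000e-02  8.3820e+01] turn 0.12 shift [-0.0021 -0.      0.0972] w 0.036 F [0.9 0.  0.1] q [-29.   8.  33. 108.  -5.  66.  89.]
scene blue 188 z [0.061 0.064] mean [0.435 0.348] rect [432. 347.] [41. 37.] 12.9
top blue 106 z [0.06  0.064] mean [0.432 0.344] rect [431. 345.] [36. 38.] 13.5
32 [[ 0.527 -0.046  0.142]
 [ 0.534 -0.034  0.16 ]
 [ 0.543 -0.018  0.163]]
```

>>> jog_arm([
  [0.8, -0.002, 0, 0.02, 0, 0, 0],
  [0.8, 0, 0, 0.03, 0, 0, 0],
  [0.8, 0, 0, 0.025, 0, 0, 0],
  [0.8, 0, 0, 0.014, 0, 0, 0],
  [0.8, 0, 0, 0.008, 0, 0, 0],
  [0.8, 0, 0, 0, 0, 0, 0],
  [0.44, 0, 0, 0, 0, 0, 0],
  [0.44, 0, 0, 0, 0, 0, 0],
  [0.44, 0, 0, 0, 0, 0, 0],
  [0.44, 0, 0, 0, 0, 0, 0],
])

```text
time_s: 22.37
tool_pos: [0.5256, -0.0396, 0.219]
tool_rot: [179.9, -0.0, 83.7]
force: [0.4, -0.7, 0.4]
grip_width: 0.0475
```

>>> jog_arm([
  [0.44, 0, 0, -0.02, 0, 0, 0],
  [0.44, 0, 0, -0.03, 0, 0, 0],
  [0.2, 0, 0, -0.03, 0, 0, 0],
  [0, 0, 0, -0.02, 0, 0, 0],
  [0, 0, 0, 0, 0, 0, 0],
  [0, 0, 0, 0, 0, 0, 0],
])

```text
time_s: 22.87
tool_pos: [0.5257, -0.0398, 0.3198]
tool_rot: [179.8, -0.1, 83.7]
force: [0.4, 0.1, -1.1]
grip_width: 0.0677
```

Run:
```python
from h import *
go(.432,.346,.12,104)
clusters('scene',(.46,.58,-.2,.08),.057)
```

```text
t 22.87 grasp [ 0.5263 -0.0396  0.1558] rot [ 1.798e+02 -8.000e-02  8.371e+01] turn -20.29 shift [0.397  0.0018 0.0358] w 0.0677 F [ 0.4  0.1 -1.1] q [-30.   7.  33. 108.  -4.  66.  89.]
scene red 121 z [0.062 0.065] mean [ 0.517 -0.1  ] rect [ 517. -101.] [39. 40.] 88.4
scene red 80 z [0.065 0.074] mean [0.463 0.009] rect [465.   5.] [10. 65.] 0.3
scene yellow 133 z [0.061 0.065] mean [ 0.525 -0.037] rect [524. -38.] [38. 37.] 79.0
```

>>> jog_arm([
  [0, 0, 0, 0, 0, 0, -6.8],
  [0, 0, 0, 0, 0, 0, -6.8],
  [0, 0, 0, 0, 0, 0, -6.7],
  [0, 0.0397, 0, 0, 0, 0, 0],
  [0, 0.0397, 0, 0, 0, 0, 0],
  [0, 0.0397, 0, 0, 0, 0, 0],
  [0, 0.0397, 0, 0, 0, 0, 0],
  [0, 0.0397, 0, 0, 0, 0, 0],
  [0, 0.0397, 0, 0, 0, 0, 0],
  [0, 0.0397, 0, 0, 0, 0, 0],
  [0, 0.0397, 0, 0, 0, 0, 0],
  [0, 0.0397, 0, 0, 0, 0, 0],
])

```text
time_s: 23.92
tool_pos: [0.4374, 0.3084, 0.3166]
tool_rot: [-179.9, 0.1, 104.0]
force: [0.6, 0.1, 0.6]
grip_width: 0.0868
```

>>> jog_arm([
  [0, 0.0397, 0, 0.015, 0, 0, 0],
  [0, 0, 0.001, 0.02, 0, 0, 0],
  [0, 0, 0, 0, 0, 0, 0],
  [0, 0, 0, 0, 0, 0, 0],
  [0, 0, 0, 0, 0, 0, 0],
])

```text
time_s: 24.33
tool_pos: [0.4309, 0.3438, 0.2832]
tool_rot: [-180.0, 0.1, 103.9]
force: [0.6, -0.6, 0.1]
grip_width: 0.0871
```

Run:
```python
from h import *
go(.4325,.346,.05,104)
clusters('scene',(.35,.6,.18,.45));clusters('top',(.35,.6,.18,.45))
```

```text
t 24.33 grasp [0.4308 0.3435 0.1192] rot [-1.7995e+02  7.0000e-02  1.0389e+02] turn -0.11 shift [0.002  0.0022 0.0692] w 0.0871 F [ 0.6 -0.6  0.1] q [-53.  12.  13. 106.  -3.  62.  65.]
scene blue 184 z [0.061 0.065] mean [0.435 0.348] rect [432. 347.] [39. 36.] 14.3
```

>>> jog_arm([
  [0, 0.002, 0.002, 0.03, 0, 0, 0],
  [0, 0, 0, 0.028, 0, 0, 0],
  [0, 0, 0, 0.01, 0, 0, 0],
  [0.8, 0, 0, 0, 0, 0, 0],
  [0.8, 0, 0, 0, 0, 0, 0],
  [0.8, 0, 0, 0, 0, 0, 0],
  [0.8, 0, 0, 0, 0, 0, 0],
  [0.8, 0, 0, 0, 0, 0, 0],
  [0.8, 0, 0, 0, 0, 0, 0],
  [0.8, 0, 0, 0, 0, 0, 0],
  [0.8, 0, 0, 0, 0, 0, 0],
  [0.8, 0, 0, 0, 0, 0, 0],
])

```text
time_s: 25.43
tool_pos: [0.4318, 0.3475, 0.2157]
tool_rot: [180.0, -0.0, 104.0]
force: [-1.3, 0.2, 1.3]
grip_width: 0.0355
```

>>> jog_arm([
  [0.8, 0, 0, 0, 0, 0, 0],
  [0.8, 0, 0, 0, 0, 0, 0],
  [0.8, 0, 0, 0, 0, 0, 0],
  [0.8, 0, 0, -0.02, 0, 0, 0],
  [0.8, 0, 0, -0.03, 0, 0, 0],
  [0.8, 0, 0, -0.03, 0, 0, 0],
  [0.8, 0, 0, -0.02, 0, 0, 0],
  [0.8, 0, 0, 0, 0, 0, 0],
  [0.8, 0, 0, 0, 0, 0, 0],
  [0.8, 0, 0, 0, 0, 0, 0],
])

```text
time_s: 26.27
tool_pos: [0.4313, 0.3472, 0.3143]
tool_rot: [-179.9, 0.1, 104.0]
force: [-0.5, -0.7, -0.7]
grip_width: 0.0357
```

Run:
```python
from h import *
go(.5314,.0243,.15,83.7)
```

```text
t 26.27 grasp [0.4311 0.347  0.1503] rot [-1.7991e+02  5.0000e-02  1.0401e+02] turn 20.31 shift [-3.097e-01  1.351e-01  3.000e-04] w 0.0357 F [-0.5 -0.7 -0.7] q [-53.  10.  13. 104.  -3.  66.  65.]
```

>>> jog_arm([
  [0.8, 0, 0, 0, 0, 0, 6.8],
  [0.8, 0, 0, 0, 0, 0, 6.8],
  [0.8, 0, 0, 0, 0, 0, 6.7],
  [0.8, -0.031, 0.0135, 0, 0, 0, 0],
  [0.8, -0.031, 0.0135, 0, 0, 0, 0],
  [0.8, -0.031, 0.0135, 0, 0, 0, 0],
  [0.8, -0.031, 0.0135, 0, 0, 0, 0],
  [0.8, -0.031, 0.0135, 0, 0, 0, 0],
  [0.8, -0.031, 0.0135, 0, 0, 0, 0],
  [0.8, -0.031, 0.0135, 0, 0, 0, 0],
  [0.8, -0.031, 0.0135, 0, 0, 0, 0],
  [0.8, -0.031, 0.0135, 0, 0, 0, 0],
])

```text
time_s: 27.27
tool_pos: [0.5214, 0.0552, 0.3137]
tool_rot: [-179.8, 0.1, 83.7]
force: [0.2, 0.6, -0.2]
grip_width: 0.036
```

>>> jog_arm([
  [0.8, -0.031, 0.0135, 0, 0, 0, 0],
  [0.8, 0, 0, 0, 0, 0, 0],
  [0.8, 0, 0, 0, 0, 0, 0],
  [0.8, 0, 0, 0, 0, 0, 0],
])

```text
time_s: 27.6
tool_pos: [0.5314, 0.0249, 0.314]
tool_rot: [-179.8, 0.0, 83.7]
force: [-0.1, 0.6, -1.8]
grip_width: 0.0355
```

Run:
```python
from h import *
go(.5314,.0243,.053,83.7)
P,h,ok=cloud("scene"); m=hm(h,"blue")&ok&(abs(P[:,1]-.02)<.06)&(P[:,0]>.48)&(P[:,0]<.58)
print(m.sum(),np.percentile(P[m],[2,50,98],axis=0).round(3))
```

```text
t 27.6 grasp [0.5309 0.0249 0.15  ] rot [-1.7984e+02  3.0000e-02  8.3690e+01] turn -0.01 shift [-0.0005  0.0005  0.097 ] w 0.0355 F [-0.1  0.6 -1.8] q [-33.   8.  30. 107.  -5.  66.  82.]
106 [[0.527 0.006 0.108]
 [0.545 0.026 0.157]
 [0.575 0.061 0.21 ]]
```

>>> jog_arm([
  [0.8, -0.001, 0, 0.02, 0, 0, 0],
  [0.8, 0, 0, 0.03, 0, 0, 0],
  [0.8, 0, 0, 0.025, 0, 0, 0],
  [0.8, 0, 0, 0.014, 0, 0, 0],
  [0.8, 0, 0, 0.008, 0, 0, 0],
  [0.8, 0, 0, 0, 0, 0, 0],
  [0.44, 0, 0, 0, 0, 0, 0],
  [0.44, 0, 0, 0, 0, 0, 0],
  [0.44, 0, 0, 0, 0, 0, 0],
  [0.44, 0, 0, 0, 0, 0, 0],
])

```text
time_s: 28.48
tool_pos: [0.5322, 0.0238, 0.2191]
tool_rot: [179.9, -0.0, 83.7]
force: [0.9, 0.4, 0.5]
grip_width: 0.0478
```

>>> jog_arm([
  [0.44, 0, 0, -0.02, 0, 0, 0],
  [0.44, 0, 0, -0.03, 0, 0, 0],
  [0.2, 0, 0, -0.03, 0, 0, 0],
  [0, 0, 0, -0.04, 0, 0, 0],
  [0, 0, 0, -0.04, 0, 0, 0],
  [0, 0, 0, 0, 0, 0, 0],
  [0, 0, 0, 0, 0, 0, 0],
])

```text
time_s: 29.07
tool_pos: [0.5327, 0.0233, 0.3818]
tool_rot: [179.6, -0.2, 83.7]
force: [0.0, -0.2, -0.6]
grip_width: 0.074
```

Run:
```python
from h import *
go(.456,-.338,.26)
clusters('scene',(.46,.58,-.2,.08),.057)
Z={}
for c in("scene","top"):
    P,h,ok=cloud(c)
    # stand base plate: wood hue just above counter
    b=ok&(h[:,0]>5)&(h[:,0]<22)&(h[:,1]>70)&(abs(P[:,2]-.01)<.012)&(abs(P[:,0]-.46)<.1)&(P[:,1]<-.25)&(P[:,1]>-.43)
    r=cv2.minAreaRect(P[b][:,:2].astype(np.float32)*1000); print(c,"base",b.sum(),np.round(r[0],1),np.round(r[1],1),round(r[2],1))
    s=ok&(abs(P[:,0]-.455)<.03)&(abs(P[:,1]+.34)<.05)&(P[:,2]>.085)
    for z0,z1 in((.085,.13),(.135,.18)):
        q=P[s&(P[:,2]>z0)&(P[:,2]<z1)]
        if len(q)>4:
            r=cv2.minAreaRect(q[:,:2].astype(np.float32)*1000); print(c,z0,len(q),q.mean(0).round(3),np.round(r[0],1),np.round(r[1],1),round(r[2],1))
    w=ok&(P[:,2]>.183)&(P[:,2]<.21)&(abs(P[:,0]-.46)<.08)&(abs(P[:,1]+.34)<.05); q=P[w]
    cv=cv2.fitLine(q[:,:2].astype(np.float32),cv2.DIST_L1,0,.001,.001).ravel(); print(c,"wire",w.sum(),cv.round(3),np.degrees(np.arctan2(cv[1],cv[0])).round(1))
for n in ('scoop','scoop_blade','hook'):
    l=[landmark_of(c,n) for c in('scene','top')]
    if all(l): print(n,tri(ray('scene',*l[0][0]['position']),ray('top',*l[1][0]['position'])))
for c,s in (("scene",(85,165,165,265)),("top",(190,260,325,395))):
    im,_=cams.read_camera(c); a=cv2.resize(im[s[0]:s[1],s[2]:s[3],::-1],(600,480) if c=="scene" else (480,480),interpolation=2); Z[c]=cv2.resize(a,(400,400))
cv2.imwrite("pics/st2.png",np.hstack([Z["scene"],Z["top"]]))
```

```text
t 29.07 grasp [0.5338 0.0237 0.2178] rot [ 1.7965e+02 -1.6000e-01  8.3700e+01] turn 0.0 shift [-0.368  -0.0376 -0.0422] w 0.074 F [ 0.  -0.2 -0.6] q [-34.   5.  30. 103.  -3.  73.  81.]
scene red 126 z [0.061 0.065] mean [ 0.518 -0.1  ] rect [ 516. -101.] [39. 37.] 84.6
scene red 75 z [0.067 0.074] mean [0.463 0.01 ] rect [463.   5.] [62.  7.] 87.4
scene yellow 131 z [0.061 0.065] mean [ 0.526 -0.037] rect [526. -38.] [38. 39.] 82.7
scene blue 139 z [0.061 0.065] mean [0.535 0.027] rect [534.  26.] [36. 37.] 84.4
scene base 865 [ 463.4 -327.4] [152.2 159.2] 89.5
scene 0.085 141 [ 0.458 -0.336  0.112] [ 456.7 -340.6] [22.1 44.2] 20.5
scene 0.135 88 [ 0.458 -0.34   0.156] [ 456.3 -340.8] [13.3 25.6] 10.3
scene wire 107 [ 0.993  0.119  0.482 -0.337] 6.8
top base 845 [ 464.7 -340.5] [141.6  96.2] 6.4
top 0.085 34 [ 0.452 -0.333  0.114] [ 451.6 -339.1] [18.2 32.9] 6.4
top 0.135 17 [ 0.458 -0.339  0.158] [ 459.4 -342.7] [ 7.  24.1] 23.8
top wire 83 [ 0.997  0.078  0.491 -0.34 ] 4.5
scoop (array([ 0.45298779, -0.35119749,  0.16721565]), np.float64(0.003516830773364181))
scoop_blade (array([ 0.45404385, -0.33497198,  0.11808305]), np.float64(0.009890286000288705))
hook (array([ 0.41820084, -0.34956145,  0.19641261]), np.float64(0.0018004416857482696))
```

View pics/st2.png

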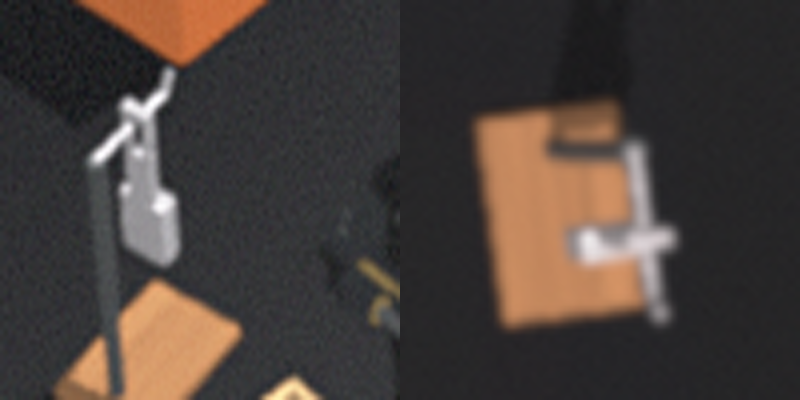

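Run:
```python
from h import *
go(.4565,-.341,.26,-80)
```

```text
t 29.62 grasp [0.5317 0.0235 0.2141] rot [-1.7996e+02  2.0000e-02  8.3700e+01] turn 163.7 shift [ 0.3459  0.1374 -0.0459] w 0.087 F [ 0.3  0.2 -0.7] q [-34.   5.  30. 103.  -3.  73.  81.]
```

>>> jog_arm([
  [0, 0, 0, -0.01, 0, 0, 7],
  [0, 0, 0, -0.01, 0, 0, 7],
  [0, 0, 0, -0.01, 0, 0, 7],
  [0, 0, 0, -0.01, 0, 0, 7],
  [0, 0, 0, 0, 0, 0, 7],
  [0, 0, 0, 0, 0, 0, 7],
  [0, 0, 0, 0, 0, 0, 7],
  [0, 0, 0, 0, 0, 0, 7],
  [0, 0, 0, 0, 0, 0, 7],
  [0, 0, 0, 0, 0, 0, 7],
  [0, 0, 0, 0, 0, 0, 7],
  [0, 0, 0, 0, 0, 0, 7],
])

```text
time_s: 30.62
tool_pos: [0.5319, 0.0235, 0.4184]
tool_rot: [180.0, 0.0, -0.6]
force: [0.9, 0.2, 0.3]
grip_width: 0.0871
```

>>> jog_arm([
  [0, 0, 0, 0, 0, 0, 7],
  [0, 0, 0, 0, 0, 0, 7],
  [0, 0, 0, 0, 0, 0, 7],
  [0, 0, 0, 0, 0, 0, 7],
  [0, 0, 0, 0, 0, 0, 7],
  [0, 0, 0, 0, 0, 0, 7],
  [0, 0, 0, 0, 0, 0, 7],
  [0, 0, 0, 0, 0, 0, 7],
  [0, 0, 0, 0, 0, 0, 7],
  [0, 0, 0, 0, 0, 0, 7],
  [0, 0, 0, 0, 0, 0, 7],
  [0, 0, 0, 0, 0, 0, 2.7],
])

```text
time_s: 31.62
tool_pos: [0.5319, 0.0235, 0.4185]
tool_rot: [180.0, -0.0, -80.3]
force: [1.1, -0.7, 0.1]
grip_width: 0.0874
```

Run:
```python
from h import *
go(.4565,-.341,.26,-80)
```

```text
t 31.62 grasp [0.5319 0.0235 0.2545] rot [180.    -0.   -80.32] turn -0.32 shift [ 0.3459  0.1375 -0.0055] w 0.0874 F [ 1.1 -0.7  0.1] q [-40.   3.  36. 100.  -2.  77. -84.]
```

>>> jog_arm([
  [0, 0.0346, 0.0137, -0.002, 0, 0, 0],
  [0, 0.0346, 0.0137, -0.002, 0, 0, 0],
  [0, 0.0346, 0.0137, -0.001, 0, 0, 0],
  [0, 0.0346, 0.0137, 0, 0, 0, 0],
  [0, 0.0346, 0.0137, 0, 0, 0, 0],
  [0, 0.0346, 0.0137, 0, 0, 0, 0],
  [0, 0.0346, 0.0137, 0, 0, 0, 0],
  [0, 0.0346, 0.0137, 0, 0, 0, 0],
  [0, 0.0346, 0.0137, 0, 0, 0, 0],
  [0, 0.0346, 0.0137, 0, 0, 0, 0],
  [0, 0, 0, 0, 0, 0, 0],
  [0, 0, 0, 0, 0, 0, 0],
])

```text
time_s: 32.62
tool_pos: [0.4555, -0.3436, 0.4234]
tool_rot: [179.9, -0.1, -80.3]
force: [0.0, 0.0, -0.8]
grip_width: 0.087
```

Run:
```python
from h import *
go(.4565,-.341,.16,-80)
```

```text
t 32.62 grasp [ 0.4553 -0.3439  0.2594] rot [ 1.7992e+02 -7.0000e-02 -8.0350e+01] turn -0.35 shift [-0.0026 -0.0017  0.0994] w 0.087 F [ 0.   0.  -0.8] q [-14.  11.  55.  95.  -9.  79. -38.]
```

>>> jog_arm([
  [0, -0.0026, -0.0017, 0.03, 0, 0, 0],
  [0, 0, 0, 0.03, 0, 0, 0],
  [0, 0, 0, 0.025, 0, 0, 0],
  [0, 0, 0, 0.014, 0, 0, 0],
  [0, 0, 0, 0, 0, 0, 0],
  [1, 0, 0, 0, 0, 0, 0],
  [1, 0, 0, 0, 0, 0, 0],
  [1, 0, 0, 0, 0, 0, 0],
  [1, 0, 0, 0, 0, 0, 0],
  [1, 0, 0, 0, 0, 0, 0],
  [1, 0, 0, 0, 0, 0, 0],
  [1, 0, 0, 0, 0, 0, 0],
], grip_force=30)

```text
time_s: 33.62
tool_pos: [0.4584, -0.3382, 0.3249]
tool_rot: [-180.0, -0.0, -80.0]
force: [-0.7, 0.5, 0.4]
grip_width: 0.0483
```

>>> jog_arm([
  [1, 0, 0, 0, 0, 0, 0],
  [1, 0, 0, 0, 0, 0, 0],
  [1, 0, 0, 0, 0, 0, 0],
  [1, 0, 0, 0, 0, 0, 0],
  [1, 0, 0, 0, 0, 0, 0],
  [1, 0, 0, 0, 0, 0, 0],
  [1, 0, 0, 0, 0, 0, 0],
  [1, 0, 0, 0, 0, 0, 0],
])

```text
time_s: 34.28
tool_pos: [0.4583, -0.3383, 0.3245]
tool_rot: [-180.0, -0.0, -80.0]
force: [-0.5, -1.1, 0.2]
grip_width: 0.0236
```

Run:
```python
from h import *
go(.4565,-.341,.175)
im,_=cams.read_camera("scene"); cv2.imwrite("pics/grip.png",cv2.resize(im[50:200,140:290,::-1],(600,600),interpolation=2))
```

```text
t 34.28 grasp [ 0.4583 -0.3383  0.1605] rot [-1.8e+02 -1.0e-02 -8.0e+01] turn 0.0 shift [ 0.0024  0.0022 -0.0145] w 0.0236 F [-0.5 -1.1  0.2] q [-12.  16.  53. 102. -14.  68. -34.]
```

View pics/grip.png

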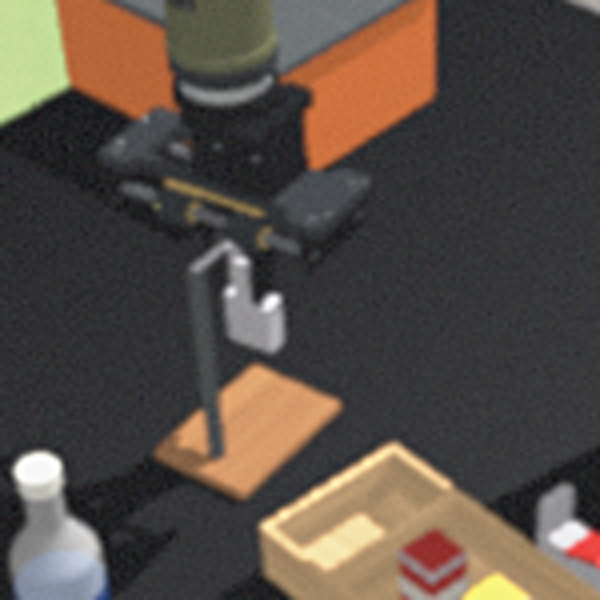

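>>> jog_arm([
  [1, 0, 0, -0.005, 0, 0, 0],
  [1, 0, 0, -0.005, 0, 0, 0],
  [1, 0, 0, -0.005, 0, 0, 0],
  [1, 0, 0, 0, 0, 0, 0],
  [1, 0, 0, 0, 0, 0, 0],
])

```text
time_s: 34.75
tool_pos: [0.4586, -0.3382, 0.3403]
tool_rot: [-179.9, -0.0, -80.0]
force: [0.7, -1.0, -0.1]
grip_width: 0.0239
```

```bash
cat >> h.py <<'E'
def scoop(c,box):
    P,h,ok=cloud(c);x0,x1,y0,y1,z0,z1=box
    m=ok&(h[:,1]<60)&(h[:,2]>90)&(P[:,0]>x0)&(P[:,0]<x1)&(P[:,1]>y0)&(P[:,1]<y1)&(P[:,2]>z0)&(P[:,2]<z1)
    if m.sum()>3: print(c,"scoop",m.sum(),np.percentile(P[m],[2,50,98],axis=0).round(3).tolist())
E
python3 - <<'E'
from h import *
go(.4565,-.341,.175)
for c in("scene","top"): scoop(c,(.43,.48,-.37,-.31,.07,.16))
E
```

```text
t 34.75 grasp [ 0.4588 -0.3382  0.1763] rot [-1.7992e+02 -2.0000e-02 -7.9980e+01] turn 0.0 shift [0.0024 0.0028 0.0013] w 0.0239 F [ 0.7 -1.  -0.1] q [-12.  15.  54. 101. -13.  70. -35.]
scene scoop 182 [[0.439, -0.357, 0.107], [0.458, -0.33, 0.132], [0.465, -0.315, 0.159]]
```

>>> jog_arm([
  [1, -0.0007, 0.01, 0, 0, 0, 0],
  [1, -0.0007, 0.01, 0, 0, 0, 0],
  [1, -0.0007, 0.01, 0, 0, 0, 0],
  [1, -0.0007, 0.01, 0, 0, 0, 0],
  [1, -0.0007, 0.01, 0, 0, 0, 0],
  [1, -0.0007, 0.01, 0, 0, 0, 0],
  [1, 0, 0, 0, 0, 0, 0],
])

```text
time_s: 35.43
tool_pos: [0.3956, -0.3449, 0.3392]
tool_rot: [180.0, 0.2, -80.1]
force: [-0.3, -0.7, -0.5]
grip_width: 0.0236
```

Run:
```python
from h import *
go(.4,-.342,.27)
for c in("scene","top"): scoop(c,(.35,.45,-.39,-.29,.07,.16))
im,_=cams.read_camera("scene"); cv2.imwrite("pics/off.png",cv2.resize(im[50:200,140:290,::-1],(600,600),interpolation=2))
```

```text
t 35.43 grasp [ 0.3954 -0.3445  0.1752] rot [ 1.7996e+02  1.5000e-01 -8.0140e+01] turn 0.0 shift [-0.0017 -0.005  -0.0948] w 0.0236 F [-0.3 -0.7 -0.5] q [-14.   8.  56. 107.  -7.  69. -35.]
scene scoop 180 [[0.377, -0.359, 0.106], [0.395, -0.338, 0.132], [0.402, -0.322, 0.158]]
```

View pics/off.png

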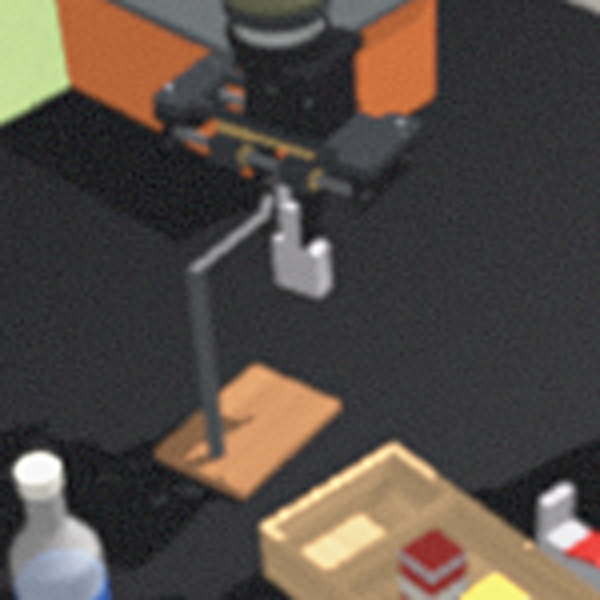

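```bash
cat >> h.py <<'E'
from scipy.linalg import logm,expm
def rows(x,y,z,yaw,tilt,n,off=0.164):
    "n equal rows (tool axes) taking the grasp point to x,y,z with the tool at yaw and tilted about its x"
    o=status.get_obs(); A=np.eye(4);B=np.eye(4)
    A[:3,:3]=R.from_euler('xyz',o["tool_rot"],degrees=True).as_matrix(); A[:3,3]=o["tool_pos"]
    B[:3,:3]=(R.from_euler('xyz',[180,0,yaw],degrees=True)*R.from_rotvec([tilt,0,0],degrees=True)).as_matrix()
    B[:3,3]=np.array([x,y,z])-off*B[:3,2]
    S=expm(logm(np.linalg.inv(A)@B)/n).real
    print("row x",n,S[:3,3].round(4),R.from_matrix(S[:3,:3]).as_rotvec(degrees=True).round(2))
E
python3 - <<'E'
from h import *
go(.502,-.18,.215,-96.3)
E
```

```text
t 35.58 grasp [ 0.3988 -0.3439  0.1755] rot [-1.7995e+02  4.0000e-02 -7.9970e+01] turn 16.33 shift [-0.1742 -0.0846 -0.0395] w 0.0239 F [-0.4 -0.3 -0.8] q [-14.   8.  56. 107.  -7.  69. -35.]
```

>>> jog_arm([
  [1, 0, 0, -0.015, 0, 0, 0],
  [1, 0, 0, -0.025, 0, 0, 0],
  [1, 0, 0, 0, 0, 0, 0],
])

```text
time_s: 35.83
tool_pos: [0.4, -0.3452, 0.3832]
tool_rot: [-179.7, -0.2, -80.0]
force: [0.1, -1.1, -0.7]
grip_width: 0.0238
```

Run:
```python
from h import *
go(.502,-.18,.215,-96.3)
rows(.502,-.18,.215,-96.3,0,10)
scoop("scene",(.35,.45,-.39,-.29,.09,.22))
```

```text
t 35.83 grasp [ 0.4008 -0.3457  0.2192] rot [-179.74   -0.22  -79.95] turn 16.35 shift [-0.1758 -0.0824  0.0042] w 0.0238 F [ 0.1 -1.1 -0.7] q [-15.   5.  56. 104.  -4.  73. -37.]
row x 10 [-0.0161 -0.011   0.0004] [-0.03 -0.02  1.64]
scene scoop 233 [[0.383, -0.363, 0.151], [0.401, -0.342, 0.182], [0.444, -0.323, 0.217]]
```

>>> jog_arm([
  [1, -0.025, 0.002, -0.005, 0, 0, 0],
  [1, -0.03, 0, -0.005, 0, 0, 0],
  [1, -0.03, 0, 0, 0, 0, 0],
  [1, 0, 0, 0, 0, 0, 0],
  [1, 0, 0, 0, 0, 0, 0],
])

```text
time_s: 36.3
tool_pos: [0.382, -0.2593, 0.3889]
tool_rot: [-180.0, 0.1, -79.7]
force: [-0.5, -0.8, -1.3]
grip_width: 0.0239
```

Run:
```python
from h import *
go(.502,-.18,.215)
rows(.502,-.18,.215,-96.3,0,6)
```

```text
t 36.3 grasp [ 0.3821 -0.259   0.2249] rot [-1.7996e+02  9.0000e-02 -7.9740e+01] turn 0.0 shift [-0.0564 -0.1321  0.0099] w 0.0239 F [-0.5 -0.8 -1.3] q [-22.  -9.  49. 111.   7.  75. -55.]
row x 6 [-0.0121 -0.0208  0.0017] [-0.    0.02  2.76]
```

>>> jog_arm([
  [1, -0.0121, -0.0208, 0.0017, 0, 0, 2.76],
  [1, -0.0121, -0.0208, 0.0017, 0, 0, 2.76],
  [1, -0.0121, -0.0208, 0.0017, 0, 0, 2.76],
  [1, -0.0121, -0.0208, 0.0017, 0, 0, 2.76],
  [1, -0.0121, -0.0208, 0.0017, 0, 0, 2.76],
  [1, -0.0121, -0.0208, 0.0017, 0, 0, 2.76],
  [1, 0, 0, 0, 0, 0, 0],
  [1, 0, 0, 0, 0, 0, 0],
])

```text
time_s: 36.97
tool_pos: [0.5032, -0.1819, 0.378]
tool_rot: [179.9, -0.2, -96.5]
force: [0.4, -0.8, -1.4]
grip_width: 0.0235
```

Run:
```python
from h import *
go(.502,-.18,.215)
rows(.502,-.18,.16,-96.3,-35,10)
```

```text
t 36.97 grasp [ 0.5027 -0.1823  0.214 ] rot [ 1.7986e+02 -1.7000e-01 -9.6470e+01] turn 0.0 shift [-0.0022  0.001  -0.001 ] w 0.0235 F [ 0.4 -0.8 -1.4] q [-26.   6.  46. 103.  -4.  73. -75.]
row x 10 [-0.0002 -0.0114  0.0056] [-3.49 -0.01 -0.02]
```

>>> jog_arm([
  [1, -0.0002, -0.0114, 0.0056, -3.5, 0, 0],
  [1, -0.0002, -0.0114, 0.0056, -3.5, 0, 0],
  [1, -0.0002, -0.0114, 0.0056, -3.5, 0, 0],
  [1, -0.0002, -0.0114, 0.0056, -3.5, 0, 0],
  [1, -0.0002, -0.0114, 0.0056, -3.5, 0, 0],
  [1, -0.0002, -0.0114, 0.0056, -3.5, 0, 0],
  [1, -0.0002, -0.0114, 0.0056, -3.5, 0, 0],
  [1, -0.0002, -0.0114, 0.0056, -3.5, 0, 0],
  [1, -0.0002, -0.0114, 0.0056, -3.5, 0, 0],
  [1, -0.0002, -0.0114, 0.0056, -3.5, 0, 0],
  [1, 0, 0, 0, 0, 0, 0],
  [1, 0, 0, 0, 0, 0, 0],
])

```text
time_s: 37.97
tool_pos: [0.5945, -0.1918, 0.2945]
tool_rot: [144.9, -0.1, -96.6]
force: [-0.3, -0.1, -1.2]
grip_width: 0.0241
```

Run:
```python
from h import *
go(.502,-.18,.16)
rows(.502,-.18,.074,-96.3,-35,6)
scoop("scene",(.42,.56,-.23,-.13,.06,.2));scoop("top",(.42,.56,-.23,-.13,.06,.2))
for c in("scene","top"): clusters(c,(.46,.58,-.2,.08),.057)
im,_=cams.read_camera("scene"); cv2.imwrite("pics/tilt.png",cv2.resize(im[90:270,160:340,::-1],(600,600),interpolation=2))
```

```text
t 37.97 grasp [ 0.5009 -0.1811  0.1603] rot [ 1.4494e+02 -7.0000e-02 -9.6610e+01] turn 0.0 shift [-0.0013 -0.001   0.0003] w 0.0241 F [-0.3 -0.1 -1.2] q [-14.  39.  42.  81. -12. 103. -67.]
row x 6 [-0.0003 -0.0084  0.0117] [ 0.01  0.02 -0.05]
scene scoop 31 [[0.453, -0.159, 0.106], [0.466, -0.156, 0.117], [0.475, -0.152, 0.13]]
top scoop 88 [[0.454, -0.199, 0.11], [0.475, -0.191, 0.145], [0.508, -0.178, 0.19]]
scene red 123 z [0.061 0.066] mean [ 0.518 -0.1  ] rect [517. -99.] [39. 38.] 76.2
scene red 77 z [0.064 0.074] mean [0.463 0.009] rect [464.   6.] [59.  8.] 89.5
scene yellow 131 z [0.061 0.065] mean [ 0.525 -0.037] rect [524. -37.] [38. 38.] 83.6
scene blue 131 z [0.061 0.065] mean [0.534 0.027] rect [534.  25.] [36. 37.] 85.7
top blue 110 z [0.061 0.065] mean [0.531 0.023] rect [530.  24.] [35. 35.] 89.2
top red 104 z [0.062 0.065] mean [ 0.524 -0.041] rect [524. -41.] [36. 36.] 81.0
```

View pics/tilt.png

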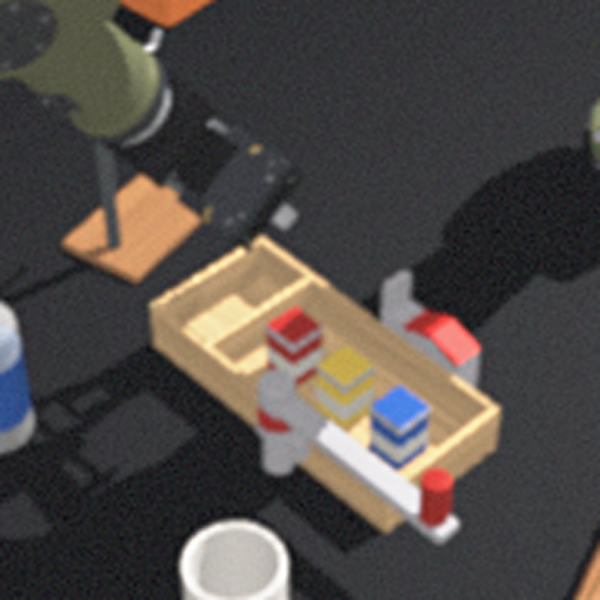

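>>> jog_arm([
  [1, 0, -0.0088, 0.0114, 0, 0, 0],
  [1, 0, -0.0088, 0.0114, 0, 0, 0],
  [1, 0, -0.0088, 0.0114, 0, 0, 0],
  [1, 0, -0.0088, 0.0114, 0, 0, 0],
  [1, 0, -0.0088, 0.0114, 0, 0, 0],
  [1, 0, -0.0088, 0.0114, 0, 0, 0],
  [1, 0, 0, 0, 0, 0, 0],
  [1, 0, 0, 0, 0, 0, 0],
])

```text
time_s: 38.88
tool_pos: [0.5984, -0.191, 0.2081]
tool_rot: [144.8, -0.0, -96.6]
force: [0.7, -0.4, -0.8]
grip_width: 0.0239
```

Run:
```python
from h import *
go(.504,-.18,.074)
im,_=cams.read_camera("top"); cv2.imwrite("pics/in.png",cv2.resize(im[150:260,220:360,::-1],(700,550),interpolation=2))
```

```text
t 38.88 grasp [ 0.5046 -0.1803  0.074 ] rot [144.85  -0.   -96.56] turn 0.0 shift [-0.0002  0.0006 -0.    ] w 0.0239 F [ 0.7 -0.4 -0.8] q [-13.  44.  40.  83. -15.  96. -66.]
```

View pics/in.png

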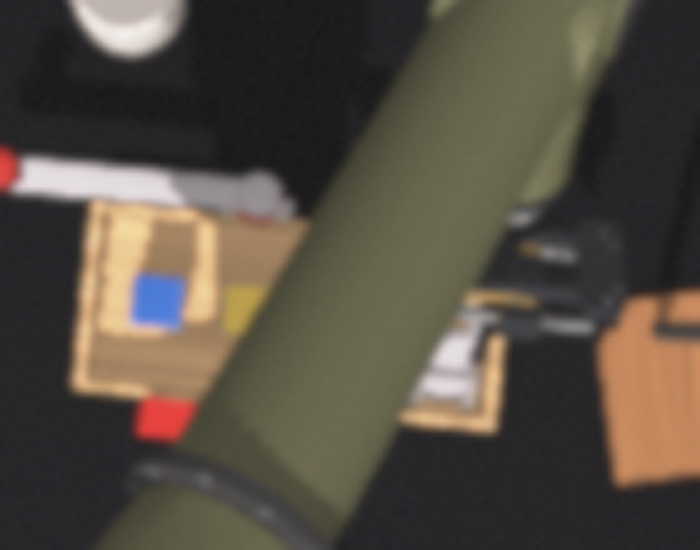

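>>> jog_arm([
  [0.57, 0, 0, 0, 0, 0, 0],
  [0.57, 0, 0, 0, 0, 0, 0],
  [0.57, 0, 0, 0, 0, 0, 0],
  [0.57, 0, 0, 0, 0, 0, 0],
  [0.57, 0, 0, 0, 0, 0, 0],
  [0.57, 0, 0, -0.01, 0, 0, 0],
  [0.57, 0, 0, -0.02, 0, 0, 0],
  [0.57, 0, 0, -0.03, 0, 0, 0],
  [0.57, 0, 0, -0.03, 0, 0, 0],
  [0, 0, 0, -0.03, 0, 0, 0],
  [0, 0, 0, 0, 0, 0, 0],
])

```text
time_s: 39.85
tool_pos: [0.67, -0.1993, 0.3137]
tool_rot: [145.5, -0.1, -96.4]
force: [0.1, -0.2, 1.1]
grip_width: 0.0442
```

Run:
```python
from h import *
go(.504,-.18,.074)
rows(.53,-.1,.25,-96.3,0,10)
for c in("scene","top"): scoop(c,(.43,.6,-.23,-.13,.006,.12)); clusters(c,(.46,.58,-.2,.08),.057)
im,_=cams.read_camera("scene"); cv2.imwrite("pics/rel.png",cv2.resize(im[130:270,180:340,::-1],(686,600),interpolation=2))
```

```text
t 39.85 grasp [ 0.5776 -0.1892  0.1785] rot [ 1.455e+02 -1.300e-01 -9.642e+01] turn 0.0 shift [-0.0009  0.0742  0.1045] w 0.0442 F [ 0.1 -0.2  1.1] q [ -9.  46.  40.  65. -16. 110. -67.]
row x 10 [-0.0083  0.0177 -0.0047] [ 3.45 -0.01 -0.02]
scene scoop 254 [[0.462, -0.213, 0.013], [0.507, -0.186, 0.031], [0.568, -0.161, 0.049]]
scene red 127 z [0.061 0.066] mean [ 0.518 -0.1  ] rect [ 516. -101.] [39. 38.] 77.7
scene red 78 z [0.066 0.073] mean [0.464 0.009] rect [465.   5.] [10. 61.] 0.3
scene yellow 133 z [0.061 0.065] mean [ 0.526 -0.036] rect [524. -37.] [39. 38.] 84.6
scene blue 131 z [0.061 0.065] mean [0.535 0.026] rect [534.  26.] [38. 38.] 83.5
top scoop 152 [[0.464, -0.203, 0.009], [0.489, -0.188, 0.024], [0.535, -0.163, 0.038]]
top blue 105 z [0.061 0.065] mean [0.531 0.024] rect [531.  24.] [35. 35.] 89.4
top red 35 z [0.062 0.067] mean [ 0.529 -0.029] rect [526. -30.] [15. 36.] 82.9
```

View pics/rel.png

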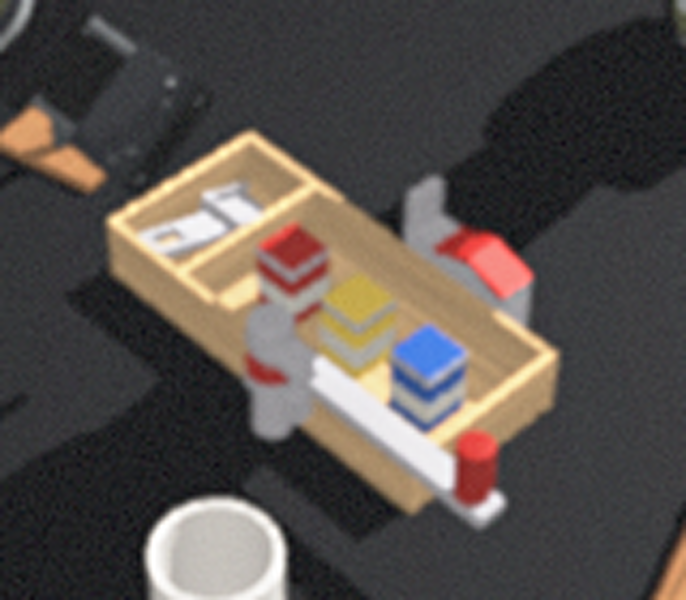

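>>> jog_arm([
  [0, -0.0083, 0.0177, -0.0047, 3.45, 0, 0],
  [0, -0.0083, 0.0177, -0.0047, 3.45, 0, 0],
  [0, -0.0083, 0.0177, -0.0047, 3.45, 0, 0],
  [0, -0.0083, 0.0177, -0.0047, 3.45, 0, 0],
  [0, -0.0083, 0.0177, -0.0047, 3.45, 0, 0],
  [0, -0.0083, 0.0177, -0.0047, 3.45, 0, 0],
  [0, -0.0083, 0.0177, -0.0047, 3.45, 0, 0],
  [0, -0.0083, 0.0177, -0.0047, 3.45, 0, 0],
  [0, -0.0083, 0.0177, -0.0047, 3.45, 0, 0],
  [0, -0.0083, 0.0177, -0.0047, 3.45, 0, 0],
  [0, 0, 0, 0, 0, 0, 0],
])

```text
time_s: 41.02
tool_pos: [0.5255, -0.0984, 0.41]
tool_rot: [179.6, 0.3, -96.4]
force: [0.0, -0.5, -1.4]
grip_width: 0.0869
```

Run:
```python
from h import *
go(.621,.124,.2,-6.3)
rows(.621,.124,.2,-6.3,0,14)
P,h,ok=cloud("scene"); k=hm(h,"red")&ok&(P[:,2]>.095)&(abs(P[:,0]-.62)<.06)&(abs(P[:,1]-.125)<.06)
print(((P[k].min(0)+P[k].max(0))/2).round(4),P[k].max(0).round(3))
```

```text
t 41.02 grasp [ 0.5243 -0.0973  0.246 ] rot [179.56   0.32 -96.42] turn -90.12 shift [ 0.0718 -0.2306  0.046 ] w 0.0869 F [ 0.  -0.5 -1.4] q [-35.   5.  45. 100.  -4.  77. -85.]
row x 14 [-0.01   -0.0164  0.0033] [ 0.01  0.04 -6.44]
[0.6234 0.1266 0.1149] [0.634 0.138 0.134]
```

>>> jog_arm([
  [0, -0.01, -0.0164, 0.0033, 0, 0, -6.44],
  [0, -0.01, -0.0164, 0.0033, 0, 0, -6.44],
  [0, -0.01, -0.0164, 0.0033, 0, 0, -6.44],
  [0, -0.01, -0.0164, 0.0033, 0, 0, -6.44],
  [0, -0.01, -0.0164, 0.0033, 0, 0, -6.44],
  [0, -0.01, -0.0164, 0.0033, 0, 0, -6.44],
  [0, -0.01, -0.0164, 0.0033, 0, 0, -6.44],
  [0, -0.01, -0.0164, 0.0033, 0, 0, -6.44],
  [0, -0.01, -0.0164, 0.0033, 0, 0, -6.44],
  [0, -0.01, -0.0164, 0.0033, 0, 0, -6.44],
  [0, -0.01, -0.0164, 0.0033, 0, 0, -6.44],
  [0, -0.01, -0.0164, 0.0033, 0, 0, -6.44],
])

```text
time_s: 42.07
tool_pos: [0.6352, 0.0862, 0.3664]
tool_rot: [179.7, 0.7, -19.0]
force: [-0.4, 0.6, 0.1]
grip_width: 0.087
```

>>> jog_arm([
  [0, -0.01, -0.0164, 0.0033, 0, 0, -6.44],
  [0, -0.01, -0.0164, 0.0033, 0, 0, -6.44],
  [0, 0, 0, 0, 0, 0, 0],
  [0, 0, 0, 0, 0, 0, 0],
  [0, 0, 0, 0, 0, 0, 0],
])

```text
time_s: 42.48
tool_pos: [0.6247, 0.1214, 0.3614]
tool_rot: [179.9, 0.6, -6.6]
force: [-0.2, -0.3, -0.6]
grip_width: 0.0872
```

Run:
```python
from h import *
go(.6215,.1245,.113,-6.3)
```

```text
t 42.48 grasp [0.623  0.1213 0.1975] rot [179.87   0.6   -6.57] turn -0.27 shift [-0.0018 -0.003   0.0845] w 0.0872 F [-0.2 -0.3 -0.6] q [-34.  19.  26.  89.  -9.  74. -13.]
```

>>> jog_arm([
  [0, -0.0035, -0.003, 0.03, 0, 0.6, -0.3],
  [0, 0, 0, 0.03, 0, 0, 0],
  [0, 0, 0, 0.0245, 0, 0, 0],
  [0, 0, 0, 0, 0, 0, 0],
  [1, 0, 0, 0, 0, 0, 0],
  [1, 0, 0, 0, 0, 0, 0],
  [1, 0, 0, 0, 0, 0, 0],
  [1, 0, 0, 0, 0, 0, 0],
  [1, 0, 0, 0, 0, 0, 0],
  [1, 0, 0, 0, 0, 0, 0],
  [1, 0, 0, 0, 0, 0, 0],
  [1, 0, 0, 0, 0, 0, 0],
], grip_force=40)

```text
time_s: 43.48
tool_pos: [0.6208, 0.1263, 0.2786]
tool_rot: [-180.0, -0.1, -6.1]
force: [0.8, 0.3, 0.5]
grip_width: 0.0416
```

>>> jog_arm([
  [1, 0, 0, 0, 0, 0, 0],
  [1, 0, 0, 0, 0, 0, 0],
  [1, 0, 0, 0, 0, 0, 0],
  [1, 0, 0, 0, 0, 0, 0],
  [1, 0, 0, 0, 0, 0, 0],
  [1, 0, 0, 0, 0, 0, 0],
  [1, 0, 0, 0, 0, 0, 0],
  [1, 0, 0, 0, 0, 0, 0],
])

```text
time_s: 44.15
tool_pos: [0.6205, 0.1264, 0.2782]
tool_rot: [-180.0, -0.1, -6.1]
force: [-2.6, 0.2, 1.0]
grip_width: 0.0231
```

Run:
```python
from h import *
go(.6209,.1241,.113,-6.3)
```

```text
t 44.15 grasp [0.6206 0.1264 0.1142] rot [-1.7999e+02 -5.0000e-02 -6.0900e+00] turn 0.21 shift [0.0005 0.0022 0.0012] w 0.0231 F [-2.6  0.2  1. ] q [-34.  23.  25.  95. -10.  65. -12.]
```

>>> jog_arm([
  [1, -0.00754, 0.00116, 0, 0, 0, -2.5],
  [1, -0.00754, 0.00116, 0, 0, 0, -2.5],
  [1, -0.01508, 0.00066, 0, 0, 0, -5],
  [1, -0.01508, 0.00066, 0, 0, 0, -5],
  [1, -0.01508, 0.00066, 0, 0, 0, -5],
  [1, -0.01508, 0.00066, 0, 0, 0, -5],
  [1, -0.01508, 0.00066, 0, 0, 0, -5],
  [1, -0.01508, 0.00066, 0, 0, 0, -5],
  [1, -0.01508, 0.00066, 0, 0, 0, -5],
  [1, -0.01508, 0.00066, -0.004, 0, 0, -5],
  [1, -0.01508, 0.00066, -0.005, 0, 0, -5],
  [1, 0, 0, -0.004, 0, 0, 0],
])

```text
time_s: 45.15
tool_pos: [0.4799, 0.0761, 0.2901]
tool_rot: [-179.9, 0.0, 44.0]
force: [-1.8, 4.6, -4.1]
grip_width: 0.0233
```

```bash
cat >> h.py <<'E'
def kn(deg,z):
    a=np.radians(6.3);X=np.array([np.cos(a),-np.sin(a)]);Y=np.array([np.sin(a),np.cos(a)]);A=np.array([.6019,-.0479]);th=np.radians(deg)
    g=A-.173*np.cos(th)*X+.173*np.sin(th)*Y; go(g[0],g[1],z,83.7-deg)
E
python3 -c "
from h import *
kn(40,.126)"
```

```text
t 45.15 grasp [0.4796 0.0763 0.1261] rot [-1.7988e+02  3.0000e-02  4.4030e+01] turn 0.33 shift [0.0027 0.0013 0.0001] w 0.0233 F [-1.8  4.6 -4.1] q [-32.   4.  21. 115.  -1.  62.  33.]
```

>>> jog_arm([
  [1, -0.01508, 0.00136, 0, 0, 0, -5],
  [1, -0.01508, 0.00066, 0, 0, 0, -5],
  [1, -0.01508, 0.00066, 0, 0, 0, -5],
  [1, -0.01508, 0.00066, 0, 0, 0, -5],
  [1, -0.01508, 0.00066, 0, 0, 0, -5],
  [1, -0.01508, 0.00066, 0, 0, 0, -5],
  [1, -0.01508, 0.00066, 0, 0, 0, -5],
  [1, -0.0125, 0.00066, 0, 0, 0, -4.8],
  [1, 0, 0, 0, 0, 0, 0],
  [1, 0, 0, 0, 0, 0, 0],
])

```text
time_s: 45.98
tool_pos: [0.4301, -0.0273, 0.2899]
tool_rot: [-179.9, -0.0, 83.5]
force: [-4.8, 1.6, -4.5]
grip_width: 0.023
```

```bash
python3 -c "
from h import *
kn(0,.112)"
```

```text
t 45.98 grasp [ 0.4298 -0.0272  0.1259] rot [-1.7986e+02 -1.0000e-02  8.3470e+01] turn -0.23 shift [-0.0017  0.0004  0.0139] w 0.023 F [-4.8  1.6 -4.5] q [-27.  -4.  26. 122.   2.  62.  82.]
```

>>> jog_arm([
  [1, -0.0015, 0.0005, 0.003, 0, 0, 0],
  [1, 0, 0, 0.004, 0, 0, 0],
  [1, 0, 0, 0.004, 0, 0, 0],
  [1, 0, 0, 0.002, 0, 0, 0],
  [1, 0, 0, 0, 0, 0, 0],
  [1, 0, 0, 0, 0, 0, 0],
])

```text
time_s: 46.48
tool_pos: [0.43, -0.0278, 0.278]
tool_rot: [-179.7, -0.0, 83.6]
force: [-12.7, 3.4, 9.3]
grip_width: 0.0232
```

```bash
python3 -c "
from h import *
kn(0,.113)"
```

```text
t 46.48 grasp [ 0.429  -0.0276  0.114 ] rot [-1.7965e+02 -4.0000e-02  8.3560e+01] turn -0.14 shift [-0.0012  0.001   0.001 ] w 0.0232 F [-12.7   3.4   9.3] q [-27.  -3.  26. 122.   2.  61.  83.]
```

>>> jog_arm([
  [1, -0.001, 0.001, 0, 0, 0, 0],
  [1, 0, 0, 0, 0, 0, 0],
  [0, 0, 0, 0, 0, 0, 0],
  [0, 0, 0, 0, 0, 0, 0],
  [0, 0, 0, 0, 0, 0, 0],
  [0, 0, 0, 0, 0, 0, 0],
  [0, 0, 0, 0, 0, 0, 0],
  [0, 0, 0, -0.03, 0, 0, 0],
  [0, 0, 0, -0.04, 0, 0, 0],
  [0, 0, 0, -0.04, 0, 0, 0],
  [0, 0.03, 0, -0.03, 0, 0, 0],
])

```text
time_s: 47.4
tool_pos: [0.4357, -0.0058, 0.4212]
tool_rot: [179.6, 0.0, 83.1]
force: [1.3, -0.6, 0.9]
grip_width: 0.0755
```

>>> jog_arm([
  [0, 0.04, 0.004, 0, 0, 0, 0],
  [0, 0.04, 0.004, 0, 0, 0, 0],
  [0, 0.04, 0.004, 0, 0, 0, 0],
  [0, 0.04, 0.004, 0, 0, 0, 0],
  [0, 0.04, 0.004, 0, 0, 0, 0],
  [0, 0.04, 0.004, 0, 0, 0, 0],
  [0, 0, 0, 0, 0, 0, 0],
])

```text
time_s: 47.98
tool_pos: [0.4848, 0.2441, 0.4166]
tool_rot: [179.9, -0.2, 84.3]
force: [-0.8, 0.5, -1.0]
grip_width: 0.0869
```

Run:
```python
from h import *
kn(0,.113)
Z=[]
for c in("scene","top"):
    clusters(c,(.46,.58,-.2,.08),.057); clusters(c,(.35,.6,.18,.45)); scoop(c,(.43,.6,-.23,-.13,.006,.12))
    P,h,ok=cloud(c)
    k=hm(h,"red")&ok&(P[:,2]>.095)&(abs(P[:,0]-.44)<.06)&(abs(P[:,1]+.03)<.06)
    t=P[k]; print(c,"knob",k.sum(),np.median(t,0).round(3),np.percentile(t[:,2],[2,98]).round(3),((t.min(0)+t.max(0))/2).round(3))
    b=ok&(abs(P[:,2]-.085)<.006)&(h[:,1]<60)&(P[:,0]>.45)&(P[:,0]<.58)&(abs(P[:,1]+.04)<.04)
    l=np.polyfit(P[b][:,0],P[b][:,1],1); print("bar",b.sum(),l.round(3),np.percentile(P[b][:,2],[10,50,90]).round(4))
im,_=cams.read_camera("scene"); cv2.imwrite("pics/fin.png",cv2.resize(im[90:370,140:440,::-1],(640,597),interpolation=2))
```

```text
t 47.98 grasp [0.4851 0.2446 0.2526] rot [179.92  -0.21  84.28] turn 0.58 shift [-0.278  -0.0248  0.1396] w 0.0869 F [-0.8  0.5 -1. ] q [-39.   5.  11.  98.  -1.  77.  56.]
scene red 127 z [0.061 0.065] mean [ 0.518 -0.099] rect [517. -99.] [38. 37.] 83.4
scene red 72 z [0.066 0.073] mean [0.463 0.01 ] rect [464.   6.] [57.  7.] 90.0
scene yellow 67 z [0.061 0.065] mean [ 0.527 -0.027] rect [525. -27.] [19. 38.] 84.3
scene blue 128 z [0.062 0.064] mean [0.534 0.026] rect [532.  25.] [36. 39.] 83.0
scene scoop 252 [[0.462, -0.212, 0.012], [0.506, -0.186, 0.031], [0.563, -0.165, 0.047]]
scene knob 103 [ 0.437 -0.024  0.12 ] [0.096 0.133] [ 0.433 -0.027  0.115]
bar 311 [-0.073  0.004] [0.0818 0.0854 0.0884]
top blue 107 z [0.062 0.065] mean [0.531 0.024] rect [531.  24.] [35. 35.] 89.2
top red 20 z [0.061 0.066] mean [ 0.527 -0.025] rect [526. -25.] [ 6. 35.] 82.1
top red 25 z [0.061 0.065] mean [ 0.524 -0.054] rect [523. -54.] [ 8. 36.] 83.4
top red 108 z [0.061 0.066] mean [ 0.517 -0.104] rect [ 517. -104.] [36. 37.] 87.1
top scoop 239 [[0.464, -0.2, 0.009], [0.5, -0.184, 0.028], [0.564, -0.161, 0.046]]
top knob 34 [ 0.43  -0.028  0.13 ] [0.122 0.134] [ 0.43  -0.028  0.127]
bar 238 [-0.102  0.014] [0.0828 0.0857 0.0884]
```

View pics/fin.png

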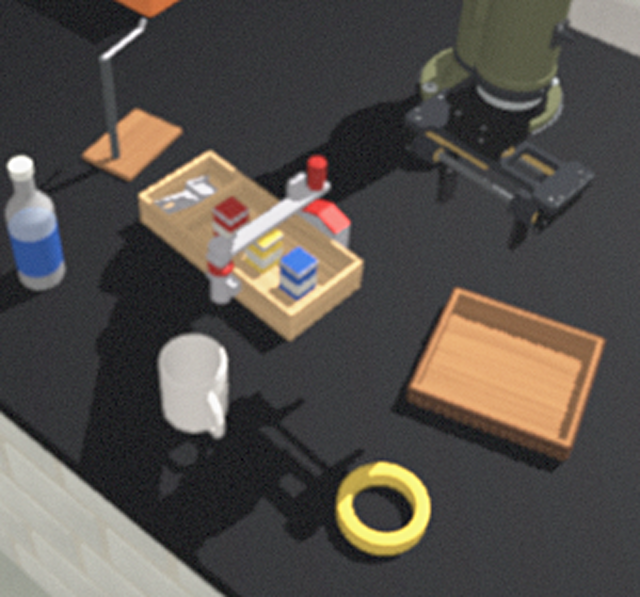

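```bash
python3 -c "
from h import *
print(env.sign_off())"
```

```text
the job is handed in; nothing more can be done
None
```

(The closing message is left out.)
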